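# Log a sample: scan its label, rest the scanner, press the start pedal

## Task

Log the sample in: take the hand scanner off its rest, aim it squarely at the middle of the barcode label on the tilted sample from about 9 cm away, and hold it steady there for at least a second without touching the sample or its stand. Lay the scanner back in its rest the way it lay, then press the spring pedal down to its stop with the gripper, hold it a moment and let it come up again. Leave the jars, bottle and beaker where they stand.

Things in the scene. Friction and masses are not known exactly. Their poses are not given: they have to be found in the camera images.
- scanner: Hand scanner, 0.18 kg: grey bar 130 mm long (x -75 to +55), 36 wide (y), 28 high, with a black head 46 mm wide at the +x end turned 45 degrees down, reaching 90 mm ahead of the origin and 10 mm below the bar's underside. Origin: underside of the bar, midway between the saddles; x towards the head, z up. Grip it across y at the origin, 14 mm above the underside. Starts in the rest, right way up.
- scanner_window (a point): Centre of the scanner's glass window, at x 79 mm, z 1 mm in the scanner's frame. Its x axis is the beam, leaving the window 45 degrees below the bar's x axis; its y axis is the scanner's y.
- rest: Fixed aluminium scanner rest: base 170 x 80 x 8 mm, two forked saddles at x = -45 and +45 mm (10 mm thick). The bar lies along x on the saddle floors, 30 mm above the table, between prongs 46 mm apart (y), 11 mm high. Between the saddles the bar is free on both sides. Origin: centre of its underside, z up. The scanner's head belongs at the +x end, its origin over the rest's within 25 mm.
- label (a point): Centre of the barcode label (56 mm along y, 40 mm along x) on a white sample cassette 80 x 66 mm, on a plate 100 x 92 mm that tilts between two cheeks (102 mm apart, 87 mm high). About 89 mm above the table. z is the label's outward normal, leaning 35 to 54 degrees from vertical, towards the robot's side; friction holds the tilt.
- pedal (a joint): Spring pedal: 0 up at rest, 0.30 rad fully down at its stop. It springs back. Pushing 75 mm from the hinge takes about 8 N at the stop.
- pedal_pad (a point): Top of the pedal's ribbed black rubber pad (55 x 56 mm), 75 mm from the hinge. The steel pedal plate is 100 x 68 mm, on a grey base 130 x 90 mm; hinge at the far edge, 26 mm above the table, near edge raised. This point is about 58 mm above the table at rest, 36 mm at the stop. z is the pad's outward normal, x points along the plate to the hinge.
- jar_a: White plastic sample jar, 40 mm wide, 36 mm high, loose; origin: centre of its underside. A bystander.
- jar_b: Another such white jar, a bystander.
- bottle: White plastic bottle with a paper label, 64 mm wide, 150 mm high, loose; origin: centre of its underside. A bystander.
- beaker: Glass beaker, 70 mm wide, 85 mm high, loose; origin: centre of its underside. A bystander.
- stand: Fixed base of the tilting sample stand, 100 x 120 x 12 mm, carrying the cheeks and the tilting plate with the sample; origin: centre of its underside; at yaw 0 its label leans to -x of this frame.

How it is judged:
By the outcome, as a careful person would: the job done as asked, in the order asked, and still so for the second after the job is handed in, with the robot touching nothing.
It also fails if it takes over 67 s, if anything falls off the work surface, if the arm or the gripper's body presses on something with over 40 N, if the wrist force passes 120 N, or if a joint passes its speed limit or range.

## Robot

A 7-joint arm with a two-finger parallel gripper is mounted at the origin on the work surface. World frame = base frame: x ahead of the robot, y to its left, z up, the work surface at z = 0. Lengths are in mm, angles in degrees, forces in N, time in s.
With the tool pointing down it reaches from about 400 to 875 mm from the base axis. Payload 6.5 kg.
Tool frame: the origin (TCP) lies on the centre line of the jaws, within the pads' length; the fingertips stand 25 mm ahead of it and the grasp point (between the pads) lies 6 mm ahead of it; z points along the fingers, y is the line along which they close (so a half turn about z gives the same grasp; the last joint's range is limited). The gripper opens to 85 mm and grips with 20 to 120 N. Pads are 22 mm wide; open, the fingers measure 114 mm over their backs; the gripper's body (76 mm by 85 mm) begins 54 mm behind the grasp point. The pads swing forward as they close: fully open they stand 13 mm farther back than shut.
Start: joints at [61.524, 30.733, -0.252, 88.115, 0.149, 61.152, -4.079], TCP at [271.434, -590.604, 256.29] pointing down, gripper open.
Joint ranges: [-154.64, 154.64], [-21.42, 123.67], [-72.66, 72.17], [13.99, 137.28], [-74.86, 254.86], [10.95, 109.41], [-158.01, 158.01]. Speed limits (degrees/s): [136.94, 136.94, 180, 180, 180, 180, 180].

## Interface

Orientations are given as [roll, pitch, yaw] about the fixed x, y, z axes, in that order (R = Rz(yaw) Ry(pitch) Rx(roll)).
In Python, from workcell import env gives the robot as it stands. The module is installed in compiled form; this text tells all that it offers.
- The arm moves only by the tool arm_command, never from a script. Its argument "increments" is a list of rows, each an object with "slide": the shift along the tool's x, y, z in units of 25 mm (1.0 is 25 mm), a list of three; "rot": the turn, a rotation vector about the tool's x, y, z in units of pi/2 rad (1.0 is pi/2 rad), a list of three. In form: [{"slide": [x, y, z], "rot": [ax, ay, az]}, ...]. A call has exactly 8 rows; each row shifts and turns the commanded pose from where the row before left it, along the tool's axes as they then stand; what a row does not reach is not made up. A row lasts 1/10 s, in which the tool goes at most 50 mm and 8.59 degrees, less where a joint would pass 70% of its speed; a pose out of reach is approached as far as the arm can. A call with a number of a shift or a turn outside -1 to 1 is refused whole. A call with a gripper value outside its range is refused whole. "jaw" is the finger opening in mm, from 0 to 85.4, set as the call begins (left out, the last holds). The fingers move at their own pace and stop on an object; "grip_force" is the grip in N (left out, the last holds). Time passes only in rows, so rows that do not move let the fingers close, or fill a call up. It gives the time, the measured TCP pose, the force, the opening and the grip force at its end, in the units of the state.
- env.read_state(): the state, without advancing time (a new reading comes with each control period).
- env.snapshot(name): name is "scene" or "top" or "wrist"; returns (picture, depth): 480x640x3 uint8, blue, green, red; 480x640 float32, mm along the optical axis (not along the pixel's ray), 0 where there is no reading.
- env.camera_model(name): a dict with "mtx" (3x3 intrinsics, pixels), "R" (3x3) and "t" (3): a world point X has camera coordinates R X + t. Camera axes: x right, y down, z forward; pixel columns grow to the right and rows downward; lengths in mm; the calibration is good to about 2 mm. A picture is of the moment at which its call begins: read the wrist's pose just before it. camera_model takes no time and is no camera call; for the wrist camera it gives the pose at the moment of the call.
- env.close_job(): hands the job in; it is judged then, once.
Trained networks look in the newest picture that a camera, given by its name, has taken for a name from the list of things; names that differ only in an ending like _2 or _b are one class to them, and where a whole thing is asked for, a point or a joint stands for the part that bears it (a point fixed in the world has none). Each returns a list of dicts, best first, with "score" (0 to 1); they miss things now and then, are a little off and sometimes report something else, mostly with a low value. They report only what shows in the picture. A call takes as long as a camera call.
- env.silhouettes(thing, camera): "pixels" (480x640 bool, what is visible of it) and "location" ([row, column] in pixels, amid what is visible of it).
The state is a dict: "time": time; "qpos": joint angles; "joint_velocities": joint speeds; "effort": joint torques, N m; "tool_pos": TCP position; "tcp_rot": TCP orientation; "force": force on the tool from outside, world axes, zero at the start; "torque": the same for the moment, N m; "finger_gap": finger opening in mm; "finger_force": force on a finger pad.
Only numpy, scipy, OpenCV 4.12 (cv2) and the standard library are available. Lean on these libraries where they do the work, as an engineer would, in place of code of your own. Each camera call takes 0.05 s, during which the arm holds its last target. There are 200 camera calls.

## Working session

There is one attempt and no reset: what is moved stays moved. The work goes in short steps, Python scripts to look and compute and a tool call to move; the robot and the scene stay as the last step left them, time stands still between calls to the robot, and variables do not carry over. Pictures are saved under pics/ and viewed, at most 10 in all, crops included, and the job is handed in when it is done.

Besides the shell and the picture viewer there is one more tool, called as name(argument=value, ...) on one line, values as JSON. arm_command: Moves the arm, as the interface text tells. Its arguments: {"type":"object","properties":{"increments":{"type":"array","items":{"type":"object","properties":{"slide":{"type":"array","items":{"type":"number"}},"rot":{"type":"array","items":{"type":"number"}}}}},"jaw":{"type":"number"},"grip_force":{"type":"number"}},"required":["increments"]}

```bash
mkdir -p pics
cat > h.py <<'E'
import numpy as np, cv2
from workcell import env
from scipy.spatial.transform import Rotation as R
def cloud(depth,cam,mask):
    v,u=np.nonzero(mask&(depth>0)); d=depth[v,u]
    K=cam["mtx"]; p=np.stack([(u-K[0][2])/K[0][0]*d,(v-K[1][2])/K[1][1]*d,d],1)
    return (p-np.array(cam["t"]))@np.array(cam["R"])
E
python3 - <<'E'
from h import *
s=env.read_state(); print({k:np.round(v,2) for k,v in s.items()})
ims=[]
for c in ["scene","top"]:
    cam=env.camera_model(c); im,d=env.snapshot(c); ims.append(im); np.savez(f"{c}.npz",im=im,d=d,**cam)
    print(c,-np.array(cam["R"]).T@cam["t"], np.array(cam["R"]).round(2).tolist())
    for t in ["scanner","rest","label","stand","pedal","pedal_pad","jar_a","bottle","beaker"]:
        try: r=env.silhouettes(t,c)
        except Exception as e: print(t,e); continue
        for o in r[:3]:
            m=o["pixels"]; P=cloud(d,cam,m)
            print(t,round(o["score"],2),np.round(o["location"]),m.sum(), len(P) and (np.median(P,0).round(),np.percentile(P,2,axis=0).round(),np.percentile(P,98,axis=0).round()))
            np.save(f"m_{c}_{t}.npy",r[0]["pixels"])
    cv2.imwrite(f"pics/{c}1.png",im)
E
```

```text
{'time': np.float64(0.0), 'qpos': array([61.53, 30.78, -0.25, 88.17,  0.15, 61.15, -4.08]), 'joint_velocities': array([ 0.03, -0.03,  0.11, -0.  ,  0.04, -0.  , -0.12]), 'effort': array([ 0.000e+00, -5.834e+01,  1.050e+00, -2.591e+01,  1.000e-02,
        1.000e-02,  0.000e+00]), 'tool_pos': array([ 271.16, -590.09,  255.4 ]), 'tcp_rot': array([-1.799e+02,  1.000e-02,  2.468e+01]), 'force': array([-0.85,  0.52, -0.3 ]), 'torque': array([-0.03, -0.05, -0.05]), 'finger_force': np.float64(0.0), 'finger_gap': np.float64(85.29)}
scene [1383.97699292   -7.93777549  632.4297253 ] [[-0.02, 1.0, 0.02], [0.56, 0.03, -0.83], [-0.83, -0.01, -0.56]]
scanner 0.77 [241. 227.] 767 (array([ 545., -225.,   57.]), array([ 438., -245.,   24.]), array([ 591., -202.,   65.]))
scanner 0.29 [230. 516.] 1469 (array([490., 467.,  72.]), array([447., 445.,   1.]), array([503., 505., 149.]))
rest 0.78 [255. 237.] 758 (array([ 544., -213.,    7.]), array([ 427., -272.,    1.]), array([ 584., -188.,   40.]))
label 0.96 [254. 317.] 397 (array([655.,  -5., 105.]), array([592., -46.,  45.]), array([673.,  34., 112.])
[... 1680 characters left out ...]
,  68.]))
pedal_pad 0.39 [226. 343.] 1487 (array([624.,   1.,  83.]), array([581., -60.,   8.]), array([670.,  57., 113.]))
pedal_pad 0.22 [277. 418.] 906 (array([ 485., -210.,    9.]), array([ 415., -270.,    0.]), array([ 574., -185.,   46.]))
jar_a 0.7 [190. 416.] 129 (array([ 724., -205.,   36.]), array([ 709., -220.,   11.]), array([ 741., -190.,   44.]))
jar_a 0.53 [191. 274.] 164 (array([729., 192.,  36.]), array([714., 176.,   4.]), array([749., 210.,  43.]))
bottle 0.84 [283. 170.] 644 (array([470., 467., 101.]), array([441., 450.,   2.]), array([500., 509., 154.]))
beaker 0.85 [281. 505.] 510 (array([ 459., -447.,   34.]), array([ 431., -465.,   -2.]), array([ 488., -402.,   87.]))
```

Run:
```python
from h import *
a=np.load("top.npz")["im"]; b=np.load("scene.npz")["im"]
cv2.imwrite("pics/v1.png",np.vstack([cv2.resize(a[170:310,140:540],None,fx=2,fy=2,interpolation=2),cv2.resize(b[190:340,110:510],None,fx=2,fy=2,interpolation=2)]))
for c in ["top","scene"]:
    z=np.load(c+".npz"); cam={k:z[k] for k in ["mtx","R","t"]}
    for t,lo,hi in [("scanner",45,80),("label",55,130),("pedal_pad",36,75),("stand",2,18),("rest",3,14)]:
        P=cloud(z["d"],cam,np.load(f"m_{c}_{t}.npy")); P=P[(P[:,2]>lo)&(P[:,2]<hi)]
        q=P-np.median(P,0)
        r=cv2.minAreaRect(P[:,:2].astype(np.float32)); print(c,t,np.round(r[0]),np.round(r[1]),round(r[2],1))
        for _ in range(4):
            A=np.c_[q[:,:2],np.ones(len(q))]; co=np.linalg.lstsq(A,q[:,2],rcond=None)[0]; e=abs(A@co-q[:,2]); q=q[e<max(2.5*np.median(e),3)]
        n=np.array([-co[0],-co[1],1]); n/=np.linalg.norm(n); print("  plane n",n.round(3),"lean",np.degrees(np.arccos(n[2])).round(1),"az",np.degrees(np.arctan2(n[1],n[0])).round(1),len(q),(q.mean(0)+np.median(P,0)).round(1))
```

```text
top scanner [ 510. -228.] [165.  47.] 6.7
  plane n [-0.003 -0.002  1.   ] lean 0.2 az -153.0 679 [ 507.4 -225.    59.1]
top label [627.  -1.] [87. 91.] 8.0
  plane n [-0.515 -0.067  0.855] lean 31.3 az -172.6 955 [ 6.291e+02 -1.000e-01  9.060e+01]
top pedal_pad [516. 226.] [68. 92.] 72.5
  plane n [ 0.329 -0.111  0.938] lean 20.3 az -18.7 585 [510.2 227.2  53. ]
top stand [635.  -7.] [106. 134.] 7.5
  plane n [-0.008  0.001  1.   ] lean 0.5 az 176.1 205 [611.8   8.8  13. ]
top rest [ 496. -229.] [167.  86.] 2.8
  plane n [ 0.    -0.005  1.   ] lean 0.3 az -89.3 686 [ 484.6 -222.9    8.6]
scene scanner [ 512. -228.] [160.  45.] 4.3
  plane n [0.016 0.018 1.   ] lean 1.4 az 48.2 418 [ 514.1 -228.4   57.3]
scene label [631.  -6.] [85. 86.] 3.7
  plane n [-0.568 -0.078  0.819] lean 35.0 az -172.1 370 [654.4  -4.9 100.3]
scene pedal_pad [512. 223.] [68. 85.] 72.1
  plane n [ 0.359 -0.112  0.927] lean 22.1 az -17.3 592 [511.9 223.6  50.4]
scene stand [631.  -4.] [105. 120.] 8.5
  plane n [ 0.005 -0.     1.   ] lean 0.3 az -2.8 1400 [636.6  -4.4  11.1]
scene rest [ 498. -232.] [172.  80.] 5.0
  plane n [0.003 0.001 1.   ] lean 0.2 az 23.3 535 [ 528.  -221.6    7.1]
```

View pics/v1.png

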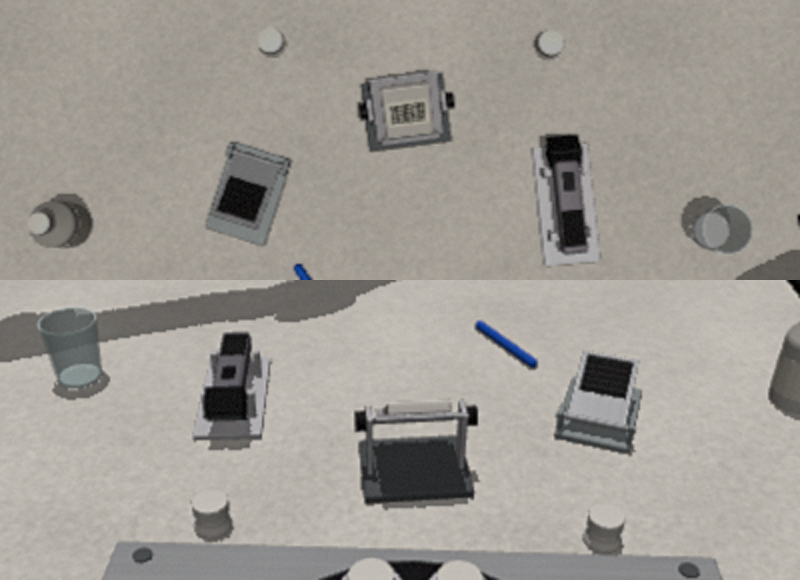

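```bash
cat >> h.py <<'E'
def pose():
    s=env.read_state(); return np.array(s["tool_pos"]),R.from_euler("xyz",s["tcp_rot"],degrees=True),s
def plan(p1,R1,p0=None,R0=None,rows=8):
    "rows from the present pose (or p0,R0) to p1,R1: straight, even; R1 a Rotation"
    p,r,s=pose()
    p0=p if p0 is None else np.array(p0,float); R0=r if R0 is None else R0
    p1=np.array(p1,float); w=(R0.inv()*R1).as_rotvec()/rows; step=(p1-p0)/rows
    print("dist",(p1-p0).round(1),"ang",np.degrees(w*rows).round(2))
    for i in range(rows):
        sl=(R0*R.from_rotvec(w*i)).inv().apply(step)/25
        print('{"slide":%s,"rot":%s}'%(sl.round(3).tolist(),(w/(np.pi/2)).round(4).tolist()),end=",\n" if i%8!=7 else "\n--\n")
        if i==0 and abs(w).max()<1e-4: print("x",rows); break
def down(yaw): return R.from_euler("xyz",[180,0,yaw],degrees=True)
E
python3 - <<'E'
from h import *
p,r,s=pose(); c=env.camera_model("wrist"); C=-np.array(c["R"]).T@c["t"]
print(r.inv().apply(C-p), (np.array(c["R"])@r.as_matrix()).round(3), c["mtx"])
plan([410,-235,300],down(5),rows=16)
E
```

```text
[ 8.30777785e+01 -8.90117842e-02 -1.17539063e+02] [[ 0.     1.     0.   ]
 [-0.946  0.    -0.324]
 [-0.324 -0.     0.946]] [[432.05054862   0.         317.45003599]
 [  0.         432.05054862 239.72080334]
 [  0.           0.           1.        ]]
dist [138.6 355.6  43.7] ang [ 0.    0.   19.68]
{"slide":[0.686, -0.663, -0.109],"rot":[0.0, 0.0, 0.0137]},
{"slide":[0.672, -0.678, -0.109],"rot":[0.0, 0.0, 0.0137]},
{"slide":[0.657, -0.692, -0.109],"rot":[0.0, 0.0, 0.0137]},
{"slide":[0.642, -0.706, -0.109],"rot":[0.0, 0.0, 0.0137]},
{"slide":[0.627, -0.719, -0.109],"rot":[0.0, 0.0, 0.0137]},
{"slide":[0.611, -0.733, -0.109],"rot":[0.0, 0.0, 0.0137]},
{"slide":[0.595, -0.746, -0.109],"rot":[0.0, 0.0, 0.0137]},
{"slide":[0.579, -0.758, -0.109],"rot":[0.0, 0.0, 0.0137]}
--
{"slide":[0.563, -0.771, -0.109],"rot":[0.0, 0.0, 0.0137]},
{"slide":[0.546, -0.783, -0.109],"rot":[0.0, 0.0, 0.0137]},
{"slide":[0.529, -0.794, -0.109],"rot":[0.0, 0.0, 0.0137]},
{"slide":[0.512, -0.805, -0.109],"rot":[0.0, 0.0, 0.0137]},
{"slide":[0.494, -0.816, -0.109],"rot":[0.0, 0.0, 0.0137]},
{"slide":[0.477, -0.826, -0.109],"rot":[0.0, 0.0, 0.0137]},
{"slide":[0.459, -0.836, -0.109],"rot":[0.0, 0.0, 0.0137]},
{"slide":[0.441, -0.846, -0.109],"rot":[0.0, 0.0, 0.0137]}
--
```

Run:
```python
from h import *
plan([530,-120,300],down(5),rows=24)
```

```text
dist [258.6 470.6  43.7] ang [ 0.    0.   19.68]
{"slide":[0.719, -0.533, -0.073],"rot":[0.0, 0.0, 0.0091]},
{"slide":[0.711, -0.543, -0.073],"rot":[0.0, 0.0, 0.0091]},
{"slide":[0.704, -0.553, -0.073],"rot":[0.0, 0.0, 0.0091]},
{"slide":[0.696, -0.563, -0.073],"rot":[0.0, 0.0, 0.0091]},
{"slide":[0.687, -0.573, -0.073],"rot":[0.0, 0.0, 0.0091]},
{"slide":[0.679, -0.583, -0.073],"rot":[0.0, 0.0, 0.0091]},
{"slide":[0.671, -0.592, -0.073],"rot":[0.0, 0.0, 0.0091]},
{"slide":[0.662, -0.602, -0.073],"rot":[0.0, 0.0, 0.0091]}
--
{"slide":[0.654, -0.611, -0.073],"rot":[0.0, 0.0, 0.0091]},
{"slide":[0.645, -0.621, -0.073],"rot":[0.0, 0.0, 0.0091]},
{"slide":[0.636, -0.63, -0.073],"rot":[0.0, 0.0, 0.0091]},
{"slide":[0.627, -0.639, -0.073],"rot":[0.0, 0.0, 0.0091]},
{"slide":[0.617, -0.648, -0.073],"rot":[0.0, 0.0, 0.0091]},
{"slide":[0.608, -0.657, -0.073],"rot":[0.0, 0.0, 0.0091]},
{"slide":[0.599, -0.665, -0.073],"rot":[0.0, 0.0, 0.0091]},
{"slide":[0.589, -0.674, -0.073],"rot":[0.0, 0.0, 0.0091]}
--
{"slide":[0.579, -0.682, -0.073],"rot":[0.0, 0.0, 0.0091]},
{"slide":[0.57, -0.69, -0.073],"rot":[0.0, 0.0, 0.0091]},
{"slide":[0.56, -0.698, -0.073],"rot":[0.0, 0.0, 0.0091]},
{"slide":[0.55, -0.706, -0.073],"rot":[0.0, 0.0, 0.0091]},
{"slide":[0.539, -0.714, -0.073],"rot":[0.0, 0.0, 0.0091]},
{"slide":[0.529, -0.722, -0.073],"rot":[0.0, 0.0, 0.0091]},
{"slide":[0.519, -0.729, -0.073],"rot":[0.0, 0.0, 0.0091]},
{"slide":[0.508, -0.737, -0.073],"rot":[0.0, 0.0, 0.0091]}
--
```

arm_command(increments=[{"slide":[0.72,-0.53,-0.07],"rot":[0,0,0.01]},{"slide":[0.71,-0.54,-0.07],"rot":[0,0,0.01]},{"slide":[0.7,-0.55,-0.07],"rot":[0,0,0.01]},{"slide":[0.7,-0.56,-0.07],"rot":[0,0,0.01]},{"slide":[0.69,-0.57,-0.07],"rot":[0,0,0.01]},{"slide":[0.68,-0.58,-0.07],"rot":[0,0,0.01]},{"slide":[0.67,-0.59,-0.07],"rot":[0,0,0.01]},{"slide":[0.66,-0.6,-0.07],"rot":[0,0,0.01]}], jaw=85, grip_force=40)

```text
time: 1.8
tool_pos: [359.0, -433.9, 270.5]
tcp_rot: [180.0, -0.0, 17.4]
force: [0.4, 0.9, -0.1]
finger_gap: 84.6
finger_force: 0.0
```

arm_command(increments=[{"slide":[0.65,-0.61,-0.07],"rot":[0,0,0.01]},{"slide":[0.64,-0.62,-0.07],"rot":[0,0,0.01]},{"slide":[0.64,-0.63,-0.07],"rot":[0,0,0.01]},{"slide":[0.63,-0.64,-0.07],"rot":[0,0,0.01]},{"slide":[0.62,-0.65,-0.07],"rot":[0,0,0.01]},{"slide":[0.61,-0.66,-0.07],"rot":[0,0,0.01]},{"slide":[0.6,-0.67,-0.07],"rot":[0,0,0.01]},{"slide":[0.59,-0.67,-0.07],"rot":[0,0,0.01]}])

```text
time: 2.6
tool_pos: [447.8, -278.2, 284.5]
tcp_rot: [180.0, -0.0, 10.2]
force: [-0.6, -1.2, -1.0]
finger_gap: 85.2
finger_force: 0.0
```

arm_command(increments=[{"slide":[0.58,-0.68,-0.07],"rot":[0,0,0.01]},{"slide":[0.57,-0.69,-0.07],"rot":[0,0,0.01]},{"slide":[0.56,-0.7,-0.07],"rot":[0,0,0.01]},{"slide":[0.55,-0.71,-0.07],"rot":[0,0,0.01]},{"slide":[0.54,-0.71,-0.07],"rot":[0,0,0.005]},{"slide":[0.53,-0.72,-0.07],"rot":[0,0,0.005]},{"slide":[0.52,-0.73,-0.07],"rot":[0,0,0]},{"slide":[0,0,0],"rot":[0,0,0]}])

```text
time: 3.4
tool_pos: [527.7, -140.0, 296.9]
tcp_rot: [-179.9, -0.1, 6.1]
force: [0.2, 0.9, -0.2]
finger_gap: 85.2
finger_force: 0.0
```

```bash
cat >> h.py <<'E'
def planefit(P):
    q=P.copy()
    for _ in range(6):
        c=np.median(q,0) if _==0 else q.mean(0); n=np.linalg.svd(q-c)[2][2] if len(q)<4000 else np.linalg.eigh(np.cov((q-c).T))[1][:,0]
        e=abs((P-c)@n); q=P[e<max(2.5*np.median(e),1.5)]
    n=n*np.sign(n[2]); return q,c,n
def look(tag,things,ranges):
    p,r,s=pose(); cam=env.camera_model("wrist"); im,d=env.snapshot("wrist")
    print("t",s["time"],"tcp",p.round(1),np.round(s["tcp_rot"],1))
    cv2.imwrite(f"pics/{tag}.png",im); np.savez(f"{tag}.npz",im=im,d=d,**cam)
    for t in things:
        for k,o in enumerate(env.silhouettes(t,"wrist")[:2]):
            m=o["pixels"]; np.save(f"{tag}_{t}{k}.npy",m); P=cloud(d,cam,m); lo,hi=ranges.get(t,(-5,200)); P=P[(P[:,2]>lo)&(P[:,2]<hi)]
            if len(P)<30: print(t,round(o["score"],2),np.round(o["location"]),"few"); continue
            q,c,n=planefit(P); a=cv2.minAreaRect(P[:,:2].astype(np.float32))
            print(t,round(o["score"],2),np.round(o["location"]),m.sum(),"rect",np.round(a[0],1),np.round(a[1],1),round(a[2],1),"plane",c.round(1),n.round(3),"lean",np.degrees(np.arccos(n[2])).round(1),"az",np.degrees(np.arctan2(n[1],n[0])).round(1),len(q),len(P))
E
python3 - <<'E'
from h import *
look("w1",["scanner","rest","label","stand"],dict(scanner=(50,75),rest=(3,14),label=(55,130),stand=(5,18)))
E
```

```text
t 3.4 tcp [ 527.7 -140.   296.9] [-1.799e+02 -1.000e-01  6.100e+00]
scanner 0.85 [207. 415.] 8767 rect [ 507.7 -227.3] [159.9  45.5] 4.9 plane [ 506.1 -226.9   58.1] [0.004 0.015 1.   ] lean 0.9 az 74.5 5825 7677
rest 0.82 [224. 381.] 5775 rect [ 497.5 -229.8] [169.7  80.4] 5.0 plane [ 497.6 -215.5    7.8] [-0.    -0.001  1.   ] lean 0.0 az -122.0 4352 4755
label 0.86 [ 50. 144.] 13684 rect [619.3  -4.7] [70.9 94.9] 7.2 plane [622.5  -3.9  89.8] [-0.631 -0.085  0.771] lean 39.5 az -172.4 9935 13177
stand 0.82 [ 51. 153.] 19043 rect [624.9  -3.4] [ 88.  118.9] 7.4 plane [627.9 -46.2  11.7] [-0.002  0.008  1.   ] lean 0.5 az 104.7 2214 2537
```

View pics/w1.png

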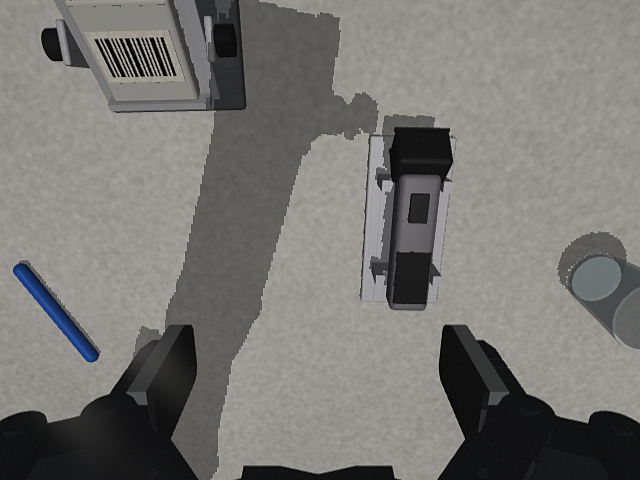

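```bash
cat > lab.py <<'E'
from h import *
def label(tag,poly):
    z=np.load(tag+".npz"); cam={k:z[k] for k in ["mtx","R","t"]}; poly=np.array(poly,float)
    m=np.zeros((480,640),np.uint8); cv2.fillConvexPoly(m,poly.astype(np.int32),1); m=cv2.erode(m,np.ones((3,3)))
    P=cloud(z["d"],cam,m>0); q,c,n=planefit(P)
    print(tag,"lean",np.degrees(np.arccos(n[2])).round(2),"az",np.degrees(np.arctan2(n[1],n[0])).round(2),"resid",np.std((q-c)@n).round(2),len(q),len(P))
    C=-cam["R"].T@cam["t"]; ray=np.c_[poly,np.ones(4)]@np.linalg.inv(cam["mtx"]).T@cam["R"]
    X=C+ray*(((c-C)@n)/(ray@n))[:,None]
    print(X.round(1).tolist(),"sides",np.linalg.norm(X-np.roll(X,-1,0),axis=1).round(1),"centre",X.mean(0).round(1))
    return X.mean(0),n
E
python3 - <<'E'
from lab import *
im=np.load("w1.npz")["im"]
cv2.imwrite("pics/c1.png",cv2.resize(im[0:120,50:250],None,fx=4,fy=4,interpolation=cv2.INTER_NEAREST))
label("w1",[(87,32),(173,30),(187,80),(107,83)])
z=np.load("w1.npz"); cam={k:z[k] for k in ["mtx","R","t"]}
P=cloud(z["d"],cam,np.load("w1_scanner0.npy")); P=P[(P[:,2]>54)&(P[:,2]<61)]; u=np.array([np.cos(.087),np.sin(.087)])
s=(P[:,:2]-[500,-228])@u; print("s range",np.percentile(s,[1,99]),P[:,2].mean())
b=P[(s<50)]; r=cv2.minAreaRect(b[:,:2].astype(np.float32)); print(r)
# midline
sb=(b[:,:2]-[500,-228])@u; lb=(b[:,:2]-[500,-228])@[-u[1],u[0]]
for a in range(-70,50,20):
    k=(sb>a)&(sb<a+20); print(a+10,np.percentile(lb[k],[2,98]).round(1),b[k,2].mean().round(1))
E
```

```text
w1 lean 39.36 az -172.45 resid 0.62 3916 4046
[[631.4, 24.0, 101.1], [638.6, -32.3, 100.9], [608.5, -34.7, 76.1], [600.1, 24.2, 75.7]] sides [56.8 39.1 59.5 40.3] centre [619.7  -4.7  88.4]
s range [-68.78680057  80.81933478] 57.94711182486498
((488.9476318359375, -228.93649291992188), (122.22696685791016, 34.959964752197266), 4.847490310668945)
-60 [-15.7  16.3] 58.2
-40 [-15.2  16.4] 58.5
-20 [-16.1  16.1] 58.3
0 [-16.1  16.2] 57.5
20 [-16.2  16.1] 58.2
40 [-16.4  16. ] 57.9
```

View pics/c1.png

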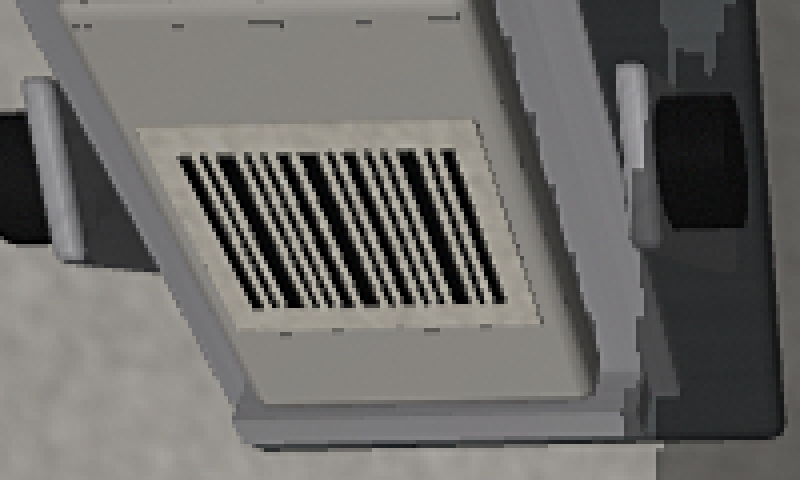

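Run:
```python
from lab import *
label("w1",[(84.5,32),(169.5,30),(185.8,80.5),(109.5,82)])
plan([502,-227.8,120],down(4.9));
```

```text
w1 lean 39.33 az -172.66 resid 0.61 3796 3890
[[631.2, 25.7, 101.1], [638.4, -30.1, 101.0], [608.0, -33.8, 76.0], [601.0, 22.1, 76.1]] sides [56.2 39.5 56.3 39.4] centre [619.7  -4.   88.6]
dist [ -23.5  -82.9 -176.4] ang [0.03 0.03 0.78]
{"slide":[-0.157, 0.4, 0.883],"rot":[0.0, 0.0, 0.0011]},
{"slide":[-0.157, 0.401, 0.882],"rot":[0.0, 0.0, 0.0011]},
{"slide":[-0.156, 0.401, 0.882],"rot":[0.0, 0.0, 0.0011]},
{"slide":[-0.156, 0.401, 0.882],"rot":[0.0, 0.0, 0.0011]},
{"slide":[-0.155, 0.402, 0.882],"rot":[0.0, 0.0, 0.0011]},
{"slide":[-0.154, 0.402, 0.882],"rot":[0.0, 0.0, 0.0011]},
{"slide":[-0.154, 0.402, 0.882],"rot":[0.0, 0.0, 0.0011]},
{"slide":[-0.153, 0.403, 0.882],"rot":[0.0, 0.0, 0.0011]}
--
```

arm_command(increments=[{"slide":[-0.155,0.4,0.88],"rot":[0,0,0.001]},{"slide":[-0.155,0.4,0.88],"rot":[0,0,0.001]},{"slide":[-0.155,0.4,0.88],"rot":[0,0,0.001]},{"slide":[-0.155,0.4,0.88],"rot":[0,0,0.001]},{"slide":[-0.155,0.4,0.88],"rot":[0,0,0.001]},{"slide":[-0.155,0.4,0.88],"rot":[0,0,0.001]},{"slide":[-0.155,0.4,0.88],"rot":[0,0,0.001]},{"slide":[-0.155,0.4,0.88],"rot":[0,0,0.001]}])

```text
time: 4.45
tool_pos: [502.2, -227.7, 119.7]
tcp_rot: [180.0, 0.0, 5.0]
force: [0.9, -0.8, 0.2]
finger_gap: 84.9
finger_force: 0.0
```

arm_command(increments=[{"slide":[0,0,0],"rot":[0,0,0]},{"slide":[0,0,0],"rot":[0,0,0]},{"slide":[0,0,0],"rot":[0,0,0]},{"slide":[0,0,0],"rot":[0,0,0]},{"slide":[0,0,0],"rot":[0,0,0]},{"slide":[0,0,0],"rot":[0,0,0]},{"slide":[0,0,0],"rot":[0,0,0]},{"slide":[0,0,0],"rot":[0,0,0]}])

```text
time: 5.25
tool_pos: [502.9, -226.1, 120.6]
tcp_rot: [180.0, -0.0, 5.1]
force: [0.1, -0.1, -0.0]
finger_gap: 85.1
finger_force: 0.0
```

Run:
```python
from h import *
for i in range(4):
    p,r,s=pose(); print(s["time"],p.round(2),np.round(s["tcp_rot"],2)); 
plan([502,-227.8,50],down(4.9))
look("w2",["scanner","rest"],dict(scanner=(54,61),rest=(3,14)))
for i in range(4):
    p,r,s=pose(); print(s["time"],p.round(2),np.round(s["tcp_rot"],2)); 
z=np.load("w2.npz"); cam={k:z[k] for k in ["mtx","R","t"]}
P=cloud(z["d"],cam,np.load("w2_scanner0.npy")); P=P[(P[:,2]>54)&(P[:,2]<61)]; u=np.array([np.cos(.0855),np.sin(.0855)])
s=(P[:,:2]-[502,-227.8])@u;l=(P[:,:2]-[502,-227.8])@[-u[1],u[0]]; print("s",np.percentile(s,[.1,1,99,99.9]).round(1))
for a in range(-80,50,20):
    k=(s>a)&(s<a+20)
    if k.sum()>20: print(a+10,np.percentile(l[k],[1,99]).round(1))
```

```text
5.25 [ 502.89 -226.13  120.63] [180.    -0.     5.07]
5.25 [ 502.89 -226.13  120.63] [180.    -0.     5.07]
5.25 [ 502.89 -226.13  120.63] [180.    -0.     5.07]
5.25 [ 502.89 -226.13  120.63] [180.    -0.     5.07]
dist [ -0.9  -1.7 -70.6] ang [ 0.   -0.    0.17]
{"slide":[-0.005, 0.008, 0.353],"rot":[0.0, -0.0, 0.0002]},
{"slide":[-0.005, 0.008, 0.353],"rot":[0.0, -0.0, 0.0002]},
{"slide":[-0.005, 0.008, 0.353],"rot":[0.0, -0.0, 0.0002]},
{"slide":[-0.005, 0.008, 0.353],"rot":[0.0, -0.0, 0.0002]},
{"slide":[-0.005, 0.008, 0.353],"rot":[0.0, -0.0, 0.0002]},
{"slide":[-0.005, 0.008, 0.353],"rot":[0.0, -0.0, 0.0002]},
{"slide":[-0.005, 0.008, 0.353],"rot":[0.0, -0.0, 0.0002]},
{"slide":[-0.005, 0.008, 0.353],"rot":[0.0, -0.0, 0.0002]}
--
t 5.25 tcp [ 502.9 -226.1  120.6] [180.   -0.    5.1]
scanner 0.84 [218. 322.] 28996 rect [ 505.8 -228.7] [155.   45.8] 5.5 plane [ 506.5 -227.8   58.1] [0.011 0.005 1.   ] lean 0.7 az 23.0 16994 20944
5.4 [ 502.82 -226.15  120.49] [-1.80e+02  1.00e-02  5.07e+00]
5.4 [ 502.82 -226.15  120.49] [-1.80e+02  1.00e-02  5.07e+00]
5.4 [ 502.82 -226.15  120.49] [-1.80e+02  1.00e-02  5.07e+00]
5.4 [ 502.82 -226.15  120.49] [-1.80e+02  1.00e-02  5.07e+00]
s [-72.9 -69.8  78.9  80.1]
-70 [-16.9  16.3]
-50 [-17.1  16.1]
-30 [-17.1  16.2]
-10 [-17.   16.1]
10 [-17.2  16.2]
30 [-17.2  16.1]
50 [-21.5  20.3]
```

View pics/w2.png

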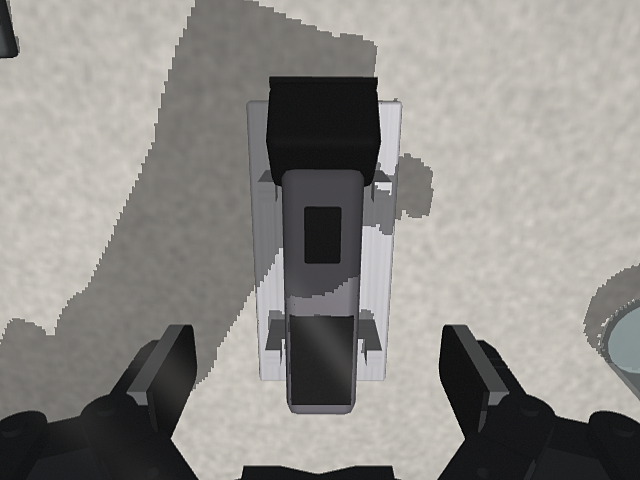

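arm_command(increments=[{"slide":[0,0.02,0.4],"rot":[0,0,0]},{"slide":[0,0.02,0.4],"rot":[0,0,0]},{"slide":[0,0.02,0.4],"rot":[0,0,0]},{"slide":[0,0.02,0.4],"rot":[0,0,0]},{"slide":[0,0,0.4],"rot":[0,0,0]},{"slide":[0,0,0.4],"rot":[0,0,0]},{"slide":[0,0,0.4],"rot":[0,0,0]},{"slide":[0,0,0],"rot":[0,0,0]}])

```text
time: 6.2
tool_pos: [502.1, -227.7, 49.0]
tcp_rot: [-179.9, 0.1, 5.1]
force: [0.0, 0.0, -0.2]
finger_gap: 84.6
finger_force: 0.0
```

Run:
```python
from h import *
p,r,s=pose(); print(s["time"],p.round(2),np.round(s["tcp_rot"],2),s["force"]); 
z=np.load("w2.npz"); cam={k:z[k] for k in ["mtx","R","t"]}
P=cloud(z["d"],cam,np.load("w2_scanner0.npy")); P=P[P[:,2]>15]; u=np.array([np.cos(.0855),np.sin(.0855)])
s=(P[:,:2]-[502,-227.8])@u; print("s all",np.percentile(s,[.1,.5,2,98,99.5,99.9]).round(1))
for h in range(20,64,6):
    k=(P[:,2]>h)&(P[:,2]<h+6)
    if k.sum()>10: print(h,k.sum(),np.percentile(s[k],[1,99]).round(1))
```

```text
6.2 [ 502.1  -227.71   48.98] [-1.7994e+02  1.3000e-01  5.0700e+00] [ 0.04877587  0.02973926 -0.20303246]
s all [-72.7 -70.9 -65.8  88.2  89.8  90.3]
38 588 [86.3 90.3]
44 1389 [44.8 89. ]
50 3903 [-70.   83.9]
56 19597 [-69.4  77. ]
62 3316 [59.5 72. ]
```

arm_command(increments=[{"slide":[0,0,0],"rot":[0,0,0]},{"slide":[0,0,0],"rot":[0,0,0]},{"slide":[0,0,0],"rot":[0,0,0]},{"slide":[0,0,0],"rot":[0,0,0]},{"slide":[0,0,0],"rot":[0,0,0]},{"slide":[0,0,0],"rot":[0,0,0]},{"slide":[0,0,0],"rot":[0,0,0]},{"slide":[0,0,0],"rot":[0,0,0]}], jaw=20, grip_force=60)

```text
time: 7.0
tool_pos: [503.5, -228.4, 51.2]
tcp_rot: [180.0, -0.1, 5.1]
force: [-0.8, 0.2, 5.7]
finger_gap: 35.2
finger_force: 60.4
```

arm_command(increments=[{"slide":[0,0,0],"rot":[0,0,0]},{"slide":[0,0,0],"rot":[0,0,0]},{"slide":[0,0,-0.1],"rot":[0,0,0]},{"slide":[0,0,-0.2],"rot":[0,0,0]},{"slide":[0,0,-0.4],"rot":[0,0,0]},{"slide":[0,0,-0.6],"rot":[0,0,0]},{"slide":[0,0,-0.8],"rot":[0,0,0]},{"slide":[0,0,-0.8],"rot":[0,0,0]}])

```text
time: 7.8
tool_pos: [503.1, -228.2, 124.7]
tcp_rot: [180.0, -0.0, 5.1]
force: [0.4, -0.2, -2.7]
finger_gap: 35.3
finger_force: 60.0
```

Run:
```python
from h import *
p,r,s=pose(); print(s["time"],p.round(2),np.round(s["tcp_rot"],2),s["force"],s["finger_gap"])
# target: label centre c, normal n ; window = c+90 n ; beam=-n; scanner y horizontal
c=np.array([619.7,-4,88.6]); L=np.radians(39.3); az=np.radians(-172.6)
n=np.array([np.sin(L)*np.cos(az),np.sin(L)*np.sin(az),np.cos(L)])
b=-n; y=np.cross([0,0,1],b); y/=np.linalg.norm(y); zz=np.cross(b,y)
W=np.c_[b,y,zz]                                   # window frame
Rs=W@R.from_euler("y",45,degrees=True).as_matrix().T  # scanner frame: x_w = Ry(45) ex in scanner
Sp=c+90*n-Rs@[79,0,1]
# tool in scanner frame: grasp at TCP (502.1,-227.7,49) vs scanner origin (502.8,-228,30), yaw 4.95
Rg=R.from_euler("z",4.95,degrees=True); T=Rg.inv().apply([502.1-502.8,.3,49.-30]); Rt=Rg.inv()*down(5.07)
pt=Sp+Rs@T; rt=R.from_matrix(Rs)*Rt
print("window",c+90*n,"scanner",Sp,R.from_matrix(Rs).as_euler("xyz",degrees=True),"tcp",pt,rt.as_euler("xyz",degrees=True))
np.savez("tgt.npz",p=pt,q=rt.as_quat(),T=T,qt=Rt.as_quat())
```

```text
7.8 [ 503.07 -228.19  124.75] [ 1.7999e+02 -2.0000e-02  5.0600e+00] [ 0.44082192 -0.23844422 -2.65965809] 35.319665186890575
window [563.17050084 -11.34190006 158.24561888] scanner [485.11734313 -21.47923529 165.09682354] [0.  5.7 7.4] tcp [486.27980938 -20.96595819 184.06957291] [-179.98802242    5.69998746    7.52059628]
```

Run:
```python
from h import *
look("w3",["scanner"],dict(scanner=(-5,300)))
p,r,_=pose()
z=np.load("w3.npz"); cam={k:z[k] for k in ["mtx","R","t"]}
P=r.inv().apply(cloud(z["d"],cam,np.load("w3_scanner0.npy"))-p)  # tool frame: x fwd, y right(-y), z down
k=(abs(P[:,1])<14)&(P[:,0]<45)&(P[:,0]>15); print("top z in tool",np.median(P[k,2]),"slope",np.polyfit(P[k,0],P[k,2],1))
print("front x",np.percentile(P[:,0],[.1,1,99,99.7,99.95]).round(1),"y mid by x",[(a,np.percentile(P[(abs(P[:,0]-a)<6),1],[2,98]).round(1)) for a in (20,35,70)])
T=np.array([.3,-.2,20.5]); t=np.load("tgt.npz"); Rs=(R.from_quat(t["q"])*R.from_quat(t["qt"]).inv())
pt=t["p"]+Rs.apply(T-t["T"]); print(pt); np.savez("tgt2.npz",p=pt,q=t["q"],T=T,qt=t["qt"])
plan(pt,R.from_quat(t["q"]),rows=16)
```

```text
t 7.8 tcp [ 503.1 -228.2  124.7] [180.   -0.    5.1]
scanner 0.69 [229. 319.] 54951 rect [ 484.4 -223.4] [ 85.5 226. ] 80.3 plane [ 530.9 -225.9  131.6] [ 0.003 -0.001  1.   ] lean 0.2 az -22.1 38591 54724
top z in tool -5.117900334237019 slope [ 0.05973307 -7.227247  ]
front x [-37.2 -34.   86.1  86.6  86.9] y mid by x [(20, array([-17.7,  16. ])), (35, array([-17.6,  15.9])), (70, array([-22. ,  20.5]))]
[487.45822952 -21.37688699 185.46566679]
dist [-17.7 207.7  59. ] ang [ 0.05 -6.01 -2.47]
{"slide":[0.002, -0.521, -0.149],"rot":[0.0, -0.0042, -0.0017]},
{"slide":[0.003, -0.521, -0.149],"rot":[0.0, -0.0042, -0.0017]},
{"slide":[0.003, -0.521, -0.149],"rot":[0.0, -0.0042, -0.0017]},
{"slide":[0.004, -0.521, -0.149],"rot":[0.0, -0.0042, -0.0017]},
{"slide":[0.004, -0.521, -0.149],"rot":[0.0, -0.0042, -0.0017]},
{"slide":[0.005, -0.521, -0.149],"rot":[0.0, -0.0042, -0.0017]},
{"slide":[0.005, -0.521, -0.149],"rot":[0.0, -0.0042, -0.0017]},
{"slide":[0.005, -0.521, -0.149],"rot":[0.0, -0.0042, -0.0017]}
--
{"slide":[0.006, -0.521, -0.149],"rot":[0.0, -0.0042, -0.0017]},
{"slide":[0.006, -0.521, -0.149],"rot":[0.0, -0.0042, -0.0017]},
{"slide":[0.007, -0.521, -0.149],"rot":[0.0, -0.0042, -0.0017]},
{"slide":[0.007, -0.521, -0.149],"rot":[0.0, -0.0042, -0.0017]},
{"slide":[0.008, -0.521, -0.149],"rot":[0.0, -0.0042, -0.0017]},
{"slide":[0.008, -0.521, -0.149],"rot":[0.0, -0.0042, -0.0017]},
{"slide":[0.008, -0.521, -0.149],"rot":[0.0, -0.0042, -0.0017]},
{"slide":[0.009, -0.521, -0.149],"rot":[0.0, -0.0042, -0.0017]}
--
```

```bash
python3 - <<'E'
from h import *
p,r,_=pose()
z=np.load("w3.npz"); cam={k:z[k] for k in ["mtx","R","t"]}
P=r.inv().apply(cloud(z["d"],cam,np.ones((480,640),bool))-p)
for a in range(-70,95,6):
    k=(abs(P[:,1]+.8)<12)&(abs(P[:,0]-a)<3)&(P[:,2]<15)&(P[:,2]>-40)
    if k.sum()>20: print(a,k.sum(),np.percentile(P[k,2],[10,50,90]).round(1))
E
cp pics/w3.png pics/v3.png
```

```text
-40 37 [-6.3 -5.7 -5.2]
-34 891 [-6.7 -6.1 -5.5]
-28 1089 [-6.7 -6.1 -5.4]
-22 1181 [-6.7 -6.  -5.3]
-16 1291 [-6.  -5.1 -4.4]
-10 1237 [-5.7 -5.  -4.3]
-4 1286 [-5.7 -5.  -4.3]
2 1320 [-5.6 -4.9 -4.3]
8 1197 [-6.9 -5.2 -4.4]
14 1482 [-7.4 -6.4 -4.6]
20 1540 [-7.4 -6.5 -4.5]
26 1615 [-7.4 -6.4 -4.5]
32 1850 [-7.2 -6.  -4.3]
38 1770 [-5.5 -4.7 -4. ]
44 1926 [-5.4 -4.6 -3.7]
50 1807 [-4.8 -3.5 -2.3]
56 1660 [-10.8  -8.5  -6. ]
62 2417 [-13.3 -12.3 -11.5]
68 2781 [-11.5  -9.   -6.4]
74 2481 [-5.4 -2.9 -0.4]
80 2296 [0.6 3.2 5.8]
86 1328 [ 6.8  9.7 11.4]
```

View pics/v3.png

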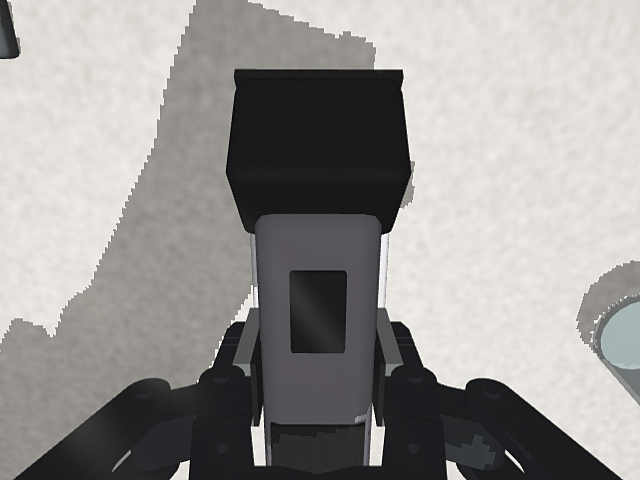

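```bash
cat > tgt.py <<'E'
from h import *
def target(c,lean,az,d=90,T=(1.5,-.8,22),nose=.6):
    L=np.radians(lean); a=np.radians(az); n=np.array([np.sin(L)*np.cos(a),np.sin(L)*np.sin(a),np.cos(L)])
    b=-n; y=np.cross([0,0,1],b); y/=np.linalg.norm(y); W=np.c_[b,y,np.cross(b,y)]
    Rs=R.from_matrix(W)*R.from_euler("y",45,degrees=True).inv()
    S=np.array(c)+d*n-Rs.apply([79,0,1])
    return S+Rs.apply(T), Rs*R.from_euler("y",-nose,degrees=True)*R.from_euler("x",180,degrees=True)
E
python3 - <<'E'
from tgt import *
pt,rt=target([619.7,-4,88.6],39.3,-172.6); print(pt,rt.as_euler("xyz",degrees=True))
plan(pt,rt,rows=16)
E
```

```text
[488.86736717 -21.79891124 186.83906645] [180.    5.1   7.4]
dist [-16.3 207.3  60.4] ang [ 0.06 -5.41 -2.35]
{"slide":[0.006, -0.519, -0.152],"rot":[0.0, -0.0038, -0.0016]},
{"slide":[0.006, -0.519, -0.152],"rot":[0.0, -0.0038, -0.0016]},
{"slide":[0.007, -0.519, -0.152],"rot":[0.0, -0.0038, -0.0016]},
{"slide":[0.007, -0.519, -0.152],"rot":[0.0, -0.0038, -0.0016]},
{"slide":[0.008, -0.519, -0.152],"rot":[0.0, -0.0038, -0.0016]},
{"slide":[0.008, -0.519, -0.152],"rot":[0.0, -0.0038, -0.0016]},
{"slide":[0.009, -0.519, -0.152],"rot":[0.0, -0.0038, -0.0016]},
{"slide":[0.009, -0.519, -0.152],"rot":[0.0, -0.0038, -0.0016]}
--
{"slide":[0.009, -0.519, -0.152],"rot":[0.0, -0.0038, -0.0016]},
{"slide":[0.01, -0.519, -0.152],"rot":[0.0, -0.0038, -0.0016]},
{"slide":[0.01, -0.519, -0.152],"rot":[0.0, -0.0038, -0.0016]},
{"slide":[0.011, -0.519, -0.152],"rot":[0.0, -0.0038, -0.0016]},
{"slide":[0.011, -0.519, -0.152],"rot":[0.0, -0.0038, -0.0016]},
{"slide":[0.012, -0.519, -0.153],"rot":[0.0, -0.0038, -0.0016]},
{"slide":[0.012, -0.519, -0.153],"rot":[0.0, -0.0038, -0.0016]},
{"slide":[0.012, -0.519, -0.153],"rot":[0.0, -0.0038, -0.0016]}
--
```

arm_command(increments=[{"slide":[0.01,-0.52,-0.15],"rot":[0,-0.004,-0.002]},{"slide":[0.01,-0.52,-0.15],"rot":[0,-0.004,-0.002]},{"slide":[0.01,-0.52,-0.15],"rot":[0,-0.004,-0.002]},{"slide":[0.01,-0.52,-0.15],"rot":[0,-0.004,-0.002]},{"slide":[0.01,-0.52,-0.15],"rot":[0,-0.004,-0.002]},{"slide":[0.01,-0.52,-0.15],"rot":[0,-0.004,-0.002]},{"slide":[0.01,-0.52,-0.15],"rot":[0,-0.004,-0.002]},{"slide":[0.01,-0.52,-0.15],"rot":[0,-0.004,-0.002]}])

```text
time: 8.7
tool_pos: [495.3, -123.3, 153.3]
tcp_rot: [-180.0, 2.9, 6.5]
force: [-0.1, 0.3, -1.6]
finger_gap: 35.3
finger_force: 60.0
```

arm_command(increments=[{"slide":[0.01,-0.52,-0.15],"rot":[0,-0.004,-0.001]},{"slide":[0.01,-0.52,-0.15],"rot":[0,-0.004,-0.001]},{"slide":[0.01,-0.52,-0.15],"rot":[0,-0.004,-0.001]},{"slide":[0.01,-0.52,-0.15],"rot":[0,-0.004,-0.001]},{"slide":[0.01,-0.52,-0.15],"rot":[0,-0.003,-0.001]},{"slide":[0.01,-0.52,-0.15],"rot":[0,-0.003,-0.001]},{"slide":[0.01,-0.5,-0.15],"rot":[0,-0.003,-0.002]},{"slide":[0,0,0],"rot":[0,0,0]}])

```text
time: 9.5
tool_pos: [488.6, -31.7, 179.7]
tcp_rot: [-179.9, 5.1, 7.4]
force: [0.3, -0.3, -2.4]
finger_gap: 35.0
finger_force: 60.0
```

Run:
```python
from tgt import *
look("w4",["scanner","label"],dict(scanner=(100,200),label=(55,130)))
pt,rt=target([619.7,-4,88.6],39.3,-172.6)
plan(pt,rt)
```

```text
t 9.5 tcp [488.6 -31.7 179.7] [-179.9    5.1    7.4]
scanner 0.67 [228. 318.] 55023 rect [513.1 -28.7] [126.2  46.2] 7.3 plane [516.8 -28.2 184.1] [0.085 0.009 0.996] lean 4.9 az 6.0 38737 54780
label 0.79 [ 17. 294.] 6780 rect [591.8  -7.1] [15.9 81.2] 7.6 plane [591.6  -6.8  63. ] [-0.728 -0.094  0.679] lean 47.2 az -172.7 4810 5677
dist [ 0.8 13.   7.8] ang [-0.08  0.04 -0.21]
{"slide":[0.008, -0.064, -0.04],"rot":[-0.0001, 0.0001, -0.0003]},
{"slide":[0.008, -0.064, -0.04],"rot":[-0.0001, 0.0001, -0.0003]},
{"slide":[0.008, -0.064, -0.04],"rot":[-0.0001, 0.0001, -0.0003]},
{"slide":[0.008, -0.064, -0.04],"rot":[-0.0001, 0.0001, -0.0003]},
{"slide":[0.009, -0.064, -0.04],"rot":[-0.0001, 0.0001, -0.0003]},
{"slide":[0.009, -0.064, -0.04],"rot":[-0.0001, 0.0001, -0.0003]},
{"slide":[0.009, -0.064, -0.04],"rot":[-0.0001, 0.0001, -0.0003]},
{"slide":[0.009, -0.064, -0.04],"rot":[-0.0001, 0.0001, -0.0003]}
--
```

View pics/w4.png

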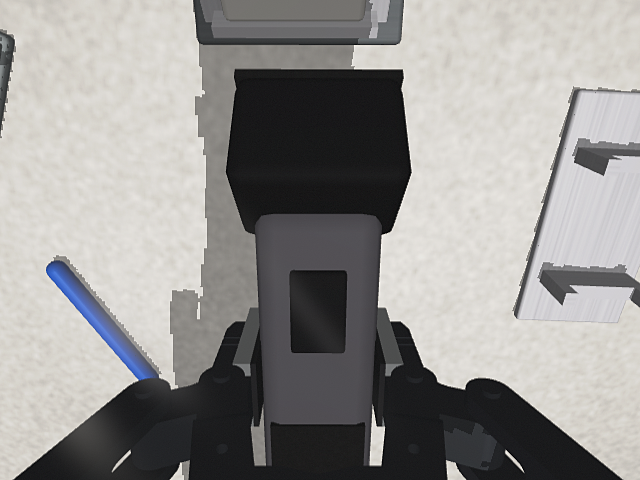

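arm_command(increments=[{"slide":[0.1,-0.6,-0.55],"rot":[0,0,0]},{"slide":[0.3,-0.7,-0.6],"rot":[0,0,0]},{"slide":[0.3,-0.7,-0.6],"rot":[0,0,0]},{"slide":[0.3,-0.7,-0.6],"rot":[0,0,0]},{"slide":[0.3,-0.7,-0.6],"rot":[0,0,0]},{"slide":[0.3,-0.7,-0.6],"rot":[0,0,0]},{"slide":[0.3,-0.7,-0.6],"rot":[0,0,0]},{"slide":[0.3,-0.6,-0.5],"rot":[0,0,0]}])

```text
time: 10.45
tool_pos: [536.2, 107.8, 290.7]
tcp_rot: [-179.9, 5.1, 7.2]
force: [0.6, 0.5, -2.6]
finger_gap: 35.1
finger_force: 60.2
```

arm_command(increments=[{"slide":[0,0,0],"rot":[0,0,0]},{"slide":[0,0,0],"rot":[0,0,0]},{"slide":[0,0,0],"rot":[0,0,0]},{"slide":[0,0,0],"rot":[0,0,0]},{"slide":[0,0,0],"rot":[0,0,0]},{"slide":[0,0,0],"rot":[0,0,0]},{"slide":[0,0,0],"rot":[0,0,0]},{"slide":[0,0,0],"rot":[0,0,0]}])

```text
time: 11.25
tool_pos: [535.9, 107.8, 290.2]
tcp_rot: [-179.9, 5.1, 7.2]
force: [-0.5, 0.7, -1.5]
finger_gap: 35.2
finger_force: 60.4
```

Run:
```python
from h import *
look("w5",["label","pedal_pad","pedal"],dict(label=(55,130),pedal_pad=(36,75),pedal=(-5,75)))
z=np.load("w5.npz"); o=np.load("w5_label0.npy"); v,u=np.nonzero(o); print(v.min(),v.max(),u.min(),u.max())
r0,c0=max(v.min()-15,0),max(u.min()-15,0); print("origin",r0,c0)
cv2.imwrite("pics/c5.png",cv2.resize(z["im"][r0:r0+145,c0:c0+195],None,fx=4,fy=4,interpolation=0))
```

```text
t 11.25 tcp [535.9 107.8 290.2] [-179.9    5.1    7.2]
label 0.64 [ 60. 489.] 17617 rect [626.6  -1.4] [85.2 99.5] 7.2 plane [633.8   3.7  92.7] [-0.542 -0.008  0.841] lean 32.8 az -179.2 16717 17002
label 0.32 [ 58. 482.] 22573 rect [626.7  -2.4] [ 85.2 133. ] 7.2 plane [633.5   1.7  91.3] [-0.549 -0.05   0.834] lean 33.5 az -174.8 19224 19395
pedal_pad 0.95 [174. 179.] 9732 rect [511.6 225.5] [68.5 81.1] 72.4 plane [513.7 224.8  50.5] [ 0.377 -0.122  0.918] lean 23.3 az -17.9 6824 7946
pedal 0.73 [177. 179.] 9548 rect [502.3 233. ] [ 77.2 125.7] 72.7 plane [521.7 223.   47. ] [ 0.38  -0.121  0.917] lean 23.5 az -17.7 8099 9507
0 131 412 597
origin 0 397
```

View pics/c5.png

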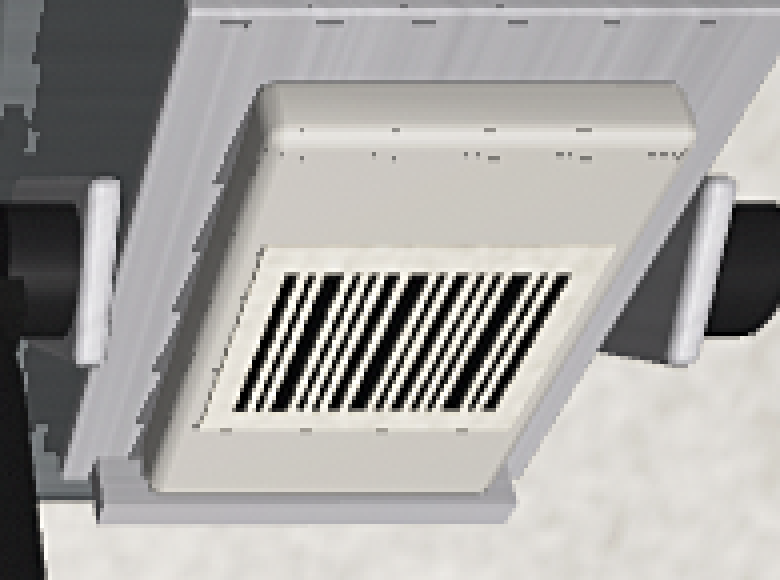

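Run:
```python
from lab import *
A=np.array([(84.5,32),(169.5,30),(185.8,80.5),(109.5,82)],float); B=np.array([(463.25,62),(551.25,61.25),(527,107.5),(445.25,107.5)],float)
label("w5",B)
def pm(t): z=np.load(t+".npz"); return z["mtx"]@np.c_[z["R"],z["t"]]
X=cv2.triangulatePoints(pm("w1"),pm("w5"),A.T,B.T); X=(X[:3]/X[3]).T
print(X.round(1).tolist(),np.linalg.norm(X-np.roll(X,-1,0),axis=1).round(1),X.mean(0).round(1))
n=np.cross(X[1]-X[0],X[3]-X[0]); n=np.cross(X[2]-X[0],X[3]-X[1]); n*=np.sign(n[2])/np.linalg.norm(n); print("lean",np.degrees(np.arccos(n[2])),"az",np.degrees(np.arctan2(n[1],n[0])))
# joint fit: label as 56x40 rectangle, each camera
from scipy.optimize import least_squares
c0=np.array([[-28,20],[28,20],[28,-20],[-28,-20.]])
def pts(v,full=False):
    L,a=v[3],v[4]; n=np.array([np.sin(L)*np.cos(a),np.sin(L)*np.sin(a),np.cos(L)]); e=np.cross(n,[0,0,1.]); e/=np.linalg.norm(e); up=np.cross(n,e); up*=np.sign(up[2])
    e=e*(1 if e[1]<0 else -1); cr,sr=np.cos(v[5]),np.sin(v[5]); E,U=cr*e+sr*up,cr*up-sr*e
    return v[:3]+c0[:,:1]*E+c0[:,1:]*U
def pr(t,X): h=np.c_[X,np.ones(len(X))]@pm(t).T; return h[:,:2]/h[:,2:]
for S in (["w1"],["w5"],["w1","w5"]):
    f=lambda v: np.r_[tuple((pr(t,pts(v))-dict(w1=A,w5=B)[t]).ravel() for t in S)]
    o=least_squares(f,[620,-4,89,np.radians(42),np.radians(-172),0.0]); print(S,o.x[:3].round(1),np.degrees(o.x[3:]).round(2),"rms px",np.sqrt(np.mean(o.fun**2)).round(2))
```

```text
w5 lean 39.36 az -172.54 resid 0.56 3624 3664
[[631.3, 26.1, 101.1], [638.8, -29.4, 101.3], [607.7, -35.6, 75.3], [600.2, 23.1, 75.5]] sides [56.  41.  59.1 40.3] centre [619.5  -3.9  88.3]
[[631.3, 26.0, 100.5], [638.6, -29.9, 100.3], [607.9, -34.3, 78.0], [600.6, 22.8, 74.7]] [56.3 38.2 57.7 40.2] [619.6  -3.8  88.4]
lean 37.90603139631048 az -174.54752820455334
['w1'] [619.7  -3.6  87.4] [  40.16 -171.26   -1.85] rms px 0.11
['w5'] [619.6  -2.   93. ] [  39.19 -173.79    1.73] rms px 0.77
['w1', 'w5'] [619.6  -3.9  88.5] [  38.91 -173.36    0.85] rms px 0.79
```

Run:
```python
from tgt import *
pt,rt=target([619.6,-4,88.5],39.35,-172.6); print(pt)
plan(pt,rt)
```

```text
[488.68240131 -21.80994638 186.62380646]
dist [ -47.2 -129.7 -103.6] ang [-0.11  0.08 -0.16]
{"slide":[-0.268, 0.614, 0.543],"rot":[-0.0001, 0.0001, -0.0002]},
{"slide":[-0.269, 0.614, 0.543],"rot":[-0.0001, 0.0001, -0.0002]},
{"slide":[-0.269, 0.614, 0.543],"rot":[-0.0001, 0.0001, -0.0002]},
{"slide":[-0.269, 0.614, 0.544],"rot":[-0.0001, 0.0001, -0.0002]},
{"slide":[-0.27, 0.613, 0.544],"rot":[-0.0001, 0.0001, -0.0002]},
{"slide":[-0.27, 0.613, 0.544],"rot":[-0.0001, 0.0001, -0.0002]},
{"slide":[-0.27, 0.613, 0.544],"rot":[-0.0001, 0.0001, -0.0002]},
{"slide":[-0.271, 0.613, 0.544],"rot":[-0.0001, 0.0001, -0.0002]}
--
```

arm_command(increments=[{"slide":[-0.31,0.6,0.5],"rot":[0,0,0]},{"slide":[-0.31,0.62,0.55],"rot":[0,0,0]},{"slide":[-0.31,0.62,0.55],"rot":[0,0,0]},{"slide":[-0.31,0.62,0.55],"rot":[0,0,0]},{"slide":[-0.31,0.62,0.55],"rot":[0,0,-0.001]},{"slide":[-0.26,0.62,0.55],"rot":[0,0,-0.001]},{"slide":[-0.2,0.62,0.55],"rot":[0,0,0]},{"slide":[-0.15,0.58,0.55],"rot":[0,0,0]}])

```text
time: 12.25
tool_pos: [488.3, -22.3, 186.2]
tcp_rot: [-179.9, 5.1, 7.4]
force: [-0.1, 0.3, -1.9]
finger_gap: 35.6
finger_force: 60.4
```

arm_command(increments=[{"slide":[0,0,0],"rot":[0,0,0]},{"slide":[0,0,0],"rot":[0,0,0]},{"slide":[0,0,0],"rot":[0,0,0]},{"slide":[0,0,0],"rot":[0,0,0]},{"slide":[0,0,0],"rot":[0,0,0]},{"slide":[0,0,0],"rot":[0,0,0]},{"slide":[0,0,0],"rot":[0,0,0]},{"slide":[0,0,0],"rot":[0,0,0]}])

```text
time: 13.05
tool_pos: [488.4, -21.5, 186.6]
tcp_rot: [-179.9, 5.1, 7.4]
force: [-0.5, -0.4, -2.9]
finger_gap: 35.3
finger_force: 60.2
```

Run:
```python
from tgt import *
pt,rt=target([619.6,-4,88.5],39.35,-172.6)
p,r,s=pose(); print(s["time"],p.round(2),np.round(s["tcp_rot"],2)); plan(pt,rt)
look("w6",["scanner","label"],dict(scanner=(100,220)))
z=np.load("w6.npz"); cam={k:z[k] for k in ["mtx","R","t"]}
P=r.inv().apply(cloud(z["d"],cam,np.ones((480,640),bool))-p)
for a in (-10,-4,2,38,44,68,80,86):
    k=(abs(P[:,1]+.8)<12)&(abs(P[:,0]-a)<3)&(P[:,2]<15)&(P[:,2]>-40); print(a,np.percentile(P[k,2],50).round(1),end=" ")
```

```text
13.05 [488.43 -21.52 186.57] [-179.9     5.13    7.41]
dist [ 0.3 -0.3  0.1] ang [-0.1   0.08  0.01]
{"slide":[0.001, 0.002, -0.0],"rot":[-0.0001, 0.0001, 0.0]},
{"slide":[0.001, 0.002, -0.0],"rot":[-0.0001, 0.0001, 0.0]},
{"slide":[0.001, 0.002, -0.0],"rot":[-0.0001, 0.0001, 0.0]},
{"slide":[0.001, 0.002, -0.0],"rot":[-0.0001, 0.0001, 0.0]},
{"slide":[0.001, 0.002, -0.0],"rot":[-0.0001, 0.0001, 0.0]},
{"slide":[0.001, 0.002, -0.0],"rot":[-0.0001, 0.0001, 0.0]},
{"slide":[0.001, 0.002, -0.0],"rot":[-0.0001, 0.0001, 0.0]},
{"slide":[0.001, 0.002, -0.0],"rot":[-0.0001, 0.0001, 0.0]}
--
t 13.05 tcp [488.4 -21.5 186.6] [-179.9    5.1    7.4]
scanner 0.97 [229. 317.] 55030 rect [513.  -18.2] [126.2  46.4] 6.9 plane [516.7 -18.  190.9] [0.087 0.01  0.996] lean 5.0 az 6.5 38738 54722
label 0.77 [ 20. 315.] 7019 rect [593.2 -10.4] [18.  99.4] 7.3 plane [592.4  -7.1  63.6] [-0.72  -0.093  0.688] lean 46.5 az -172.7 5156 6990
-10 -6.6 -4 -6.6 2 -6.6 38 -6.7 44 -6.6 68 -12.9 80 -1.0 86 5.7
```

Run:
```python
from tgt import *
pt,rt=target([619.6,-4,88.5],39.35,-172.6,T=(1.5,-.8,21.4),nose=0); plan(pt,rt,rows=2)
z=np.load("w6.npz"); cam={k:z[k] for k in ["mtx","R","t"]}; p,r,_=pose()
P=r.inv().apply(cloud(z["d"],cam,np.load("w6_scanner0.npy"))-p); P=P[(P[:,2]>0)&(P[:,2]<35)&(abs(P[:,1])<20)&(P[:,0]>60)]; print(np.percentile(P[:,0],[90,99,99.9]),P[:,2].max())
k=P[:,0]>80; print(np.percentile(P[k,1],[1,99]))
```

```text
dist [ 0.2 -0.2 -0.5] ang [-0.11 -0.52  0.01]
{"slide":[0.005, 0.005, 0.01],"rot":[-0.0006, -0.0029, 0.0]},
{"slide":[0.005, 0.005, 0.01],"rot":[-0.0006, -0.0029, 0.0]},
[88.14869689 88.93742436 88.97537406] 11.472859558554232
[-19.55873492  19.60979073]
```

arm_command(increments=[{"slide":[0,0,0.01],"rot":[0,-0.003,0]},{"slide":[0,0.01,0.01],"rot":[0,-0.003,0]},{"slide":[0,0,0],"rot":[0,0,0]},{"slide":[0,0,0],"rot":[0,0,0]},{"slide":[0,0,0],"rot":[0,0,0]},{"slide":[0,0,0],"rot":[0,0,0]},{"slide":[0,0,0],"rot":[0,0,0]},{"slide":[0,0,0],"rot":[0,0,0]}])

```text
time: 14.0
tool_pos: [488.4, -21.8, 186.0]
tcp_rot: [-179.9, 5.7, 7.4]
force: [0.4, 0.4, -3.0]
finger_gap: 35.1
finger_force: 60.2
```

arm_command(increments=[{"slide":[0,0,0],"rot":[0,0,0]},{"slide":[0,0,0],"rot":[0,0,0]},{"slide":[0,0,0],"rot":[0,0,0]},{"slide":[0,0,0],"rot":[0,0,0]},{"slide":[0,0,0],"rot":[0,0,0]},{"slide":[0,0,0],"rot":[0,0,0]},{"slide":[0,0,0],"rot":[0,0,0]},{"slide":[0,0,0],"rot":[0,0,0]}])

```text
time: 14.8
tool_pos: [488.4, -21.8, 186.1]
tcp_rot: [-179.9, 5.7, 7.4]
force: [-0.3, -0.3, -2.6]
finger_gap: 35.1
finger_force: 60.2
```

arm_command(increments=[{"slide":[0,0,0],"rot":[0,0,0]},{"slide":[0,0,0],"rot":[0,0,0]},{"slide":[0,0,0],"rot":[0,0,0]},{"slide":[0,0,0],"rot":[0,0,0]},{"slide":[0,0,0],"rot":[0,0,0]},{"slide":[0,0,0],"rot":[0,0,0]},{"slide":[0,0,0],"rot":[0,0,0]},{"slide":[0,0,0],"rot":[0,0,0]}])

```text
time: 15.6
tool_pos: [488.4, -21.8, 186.0]
tcp_rot: [-179.9, 5.7, 7.4]
force: [0.0, 0.2, -2.6]
finger_gap: 35.4
finger_force: 60.2
```

Run:
```python
from tgt import *
pt,rt=target([619.6,-4,88.5],39.35,-172.6,T=(1,-.6,21.4),nose=0); plan(pt,rt,rows=1)
print("back above rest"); plan([503.3,-228.3,130],down(5.07),rows=16)
```

```text
dist [-0.3  0.1  0. ] ang [-0.1   0.02  0.01]
{"slide":[-0.011, -0.007, -0.001],"rot":[-0.0012, 0.0002, 0.0001]},
back above rest
dist [  14.9 -206.5  -56. ] ang [0.01 5.67 2.34]
{"slide":[-0.016, 0.517, 0.141],"rot":[0.0, 0.0039, 0.0016]},
{"slide":[-0.015, 0.517, 0.141],"rot":[0.0, 0.0039, 0.0016]},
{"slide":[-0.015, 0.517, 0.141],"rot":[0.0, 0.0039, 0.0016]},
{"slide":[-0.014, 0.517, 0.141],"rot":[0.0, 0.0039, 0.0016]},
{"slide":[-0.014, 0.517, 0.141],"rot":[0.0, 0.0039, 0.0016]},
{"slide":[-0.013, 0.517, 0.141],"rot":[0.0, 0.0039, 0.0016]},
{"slide":[-0.013, 0.517, 0.141],"rot":[0.0, 0.0039, 0.0016]},
{"slide":[-0.013, 0.517, 0.141],"rot":[0.0, 0.0039, 0.0016]}
--
{"slide":[-0.012, 0.517, 0.141],"rot":[0.0, 0.0039, 0.0016]},
{"slide":[-0.012, 0.517, 0.141],"rot":[0.0, 0.0039, 0.0016]},
{"slide":[-0.011, 0.517, 0.14],"rot":[0.0, 0.0039, 0.0016]},
{"slide":[-0.011, 0.517, 0.14],"rot":[0.0, 0.0039, 0.0016]},
{"slide":[-0.01, 0.517, 0.14],"rot":[0.0, 0.0039, 0.0016]},
{"slide":[-0.01, 0.517, 0.14],"rot":[0.0, 0.0039, 0.0016]},
{"slide":[-0.009, 0.517, 0.14],"rot":[0.0, 0.0039, 0.0016]},
{"slide":[-0.009, 0.517, 0.14],"rot":[0.0, 0.0039, 0.0016]}
--
```

Held over 1.6 s on target. Back above the rest.

arm_command(increments=[{"slide":[-0.04,0.5,0.1],"rot":[0,0.004,0.002]},{"slide":[-0.04,0.52,0.14],"rot":[0,0.004,0.002]},{"slide":[-0.02,0.52,0.14],"rot":[0,0.004,0.002]},{"slide":[-0.02,0.52,0.14],"rot":[0,0.004,0.002]},{"slide":[-0.01,0.52,0.14],"rot":[0,0.004,0.001]},{"slide":[-0.01,0.52,0.14],"rot":[0,0.004,0.001]},{"slide":[-0.01,0.52,0.14],"rot":[0,0.004,0.001]},{"slide":[-0.01,0.52,0.14],"rot":[0,0.004,0.001]}])

```text
time: 16.4
tool_pos: [494.8, -126.5, 159.0]
tcp_rot: [-180.0, 2.8, 6.3]
force: [0.6, -0.4, -2.6]
finger_gap: 35.2
finger_force: 60.3
```

arm_command(increments=[{"slide":[-0.01,0.52,0.14],"rot":[0,0.004,0.002]},{"slide":[-0.01,0.52,0.14],"rot":[0,0.004,0.002]},{"slide":[-0.01,0.52,0.14],"rot":[0,0.004,0.002]},{"slide":[-0.01,0.52,0.14],"rot":[0,0.004,0.002]},{"slide":[0,0.52,0.14],"rot":[0,0.004,0.002]},{"slide":[0,0.52,0.14],"rot":[0,0.004,0.002]},{"slide":[0,0.52,0.14],"rot":[0,0.004,0.001]},{"slide":[0,0.51,0.14],"rot":[0,0.003,0.001]}])

```text
time: 17.2
tool_pos: [503.3, -229.9, 131.1]
tcp_rot: [180.0, -0.0, 5.1]
force: [0.8, -0.2, -2.3]
finger_gap: 35.4
finger_force: 60.3
```

arm_command(increments=[{"slide":[0,0,0],"rot":[0,0,0]},{"slide":[0,0,0],"rot":[0,0,0]},{"slide":[0,0,0],"rot":[0,0,0]},{"slide":[0,0,0],"rot":[0,0,0]},{"slide":[0,0,0],"rot":[0,0,0]},{"slide":[0,0,0],"rot":[0,0,0]},{"slide":[0,0,0],"rot":[0,0,0]},{"slide":[0,0,0],"rot":[0,0,0]}])

```text
time: 18.0
tool_pos: [503.3, -228.7, 131.4]
tcp_rot: [180.0, -0.0, 5.1]
force: [0.2, 0.1, -2.2]
finger_gap: 34.9
finger_force: 60.3
```

Run:
```python
from h import *
plan([503.3,-228.3,56],down(5.07))
```

```text
dist [ -0.    0.4 -75.4] ang [ 0.02 -0.   -0.  ]
{"slide":[0.0, -0.002, 0.377],"rot":[0.0, -0.0, -0.0]},
x 8
```

arm_command(increments=[{"slide":[0,0,0.5],"rot":[0,0,0]},{"slide":[0,0,0.6],"rot":[0,0,0]},{"slide":[0,-0.01,0.6],"rot":[0,0,0]},{"slide":[0,-0.01,0.6],"rot":[0,0,0]},{"slide":[0,0,0.4],"rot":[0,0,0]},{"slide":[0,0,0.3],"rot":[0,0,0]},{"slide":[0,0,0.04],"rot":[0,0,0]},{"slide":[0,0,0],"rot":[0,0,0]}])

```text
time: 18.8
tool_pos: [503.4, -228.3, 55.4]
tcp_rot: [180.0, -0.0, 5.1]
force: [0.5, 0.1, -1.7]
finger_gap: 35.3
finger_force: 60.3
```

arm_command(increments=[{"slide":[0,0,0.04],"rot":[0,0,0]},{"slide":[0,0,0.04],"rot":[0,0,0]},{"slide":[0,0,0.02],"rot":[0,0,0]},{"slide":[0,0,0.02],"rot":[0,0,0]},{"slide":[0,0,0],"rot":[0,0,0]},{"slide":[0,0,0],"rot":[0,0,0]},{"slide":[0,0,0],"rot":[0,0,0]},{"slide":[0,0,0],"rot":[0,0,0]}])

```text
time: 19.6
tool_pos: [503.2, -228.2, 52.4]
tcp_rot: [180.0, 0.0, 5.1]
force: [-0.9, -0.1, -0.6]
finger_gap: 35.4
finger_force: 60.3
```

Weight nearly carried (−2.5 → −0.6 N). One more millimetre, then open.

arm_command(increments=[{"slide":[0,0,0.02],"rot":[0,0,0]},{"slide":[0,0,0.02],"rot":[0,0,0]},{"slide":[0,0,0],"rot":[0,0,0]},{"slide":[0,0,0],"rot":[0,0,0]},{"slide":[0,0,0],"rot":[0,0,0]},{"slide":[0,0,0],"rot":[0,0,0]},{"slide":[0,0,0],"rot":[0,0,0]},{"slide":[0,0,0],"rot":[0,0,0]}])

```text
time: 20.4
tool_pos: [503.2, -228.2, 51.4]
tcp_rot: [180.0, 0.0, 5.1]
force: [-0.5, 0.7, -2.5]
finger_gap: 35.3
finger_force: 60.3
```

arm_command(increments=[{"slide":[0,0,0],"rot":[0,0,0]},{"slide":[0,0,0],"rot":[0,0,0]},{"slide":[0,0,0],"rot":[0,0,0]},{"slide":[0,0,0],"rot":[0,0,0]},{"slide":[0,0,0],"rot":[0,0,0]},{"slide":[0,0,0],"rot":[0,0,0]},{"slide":[0,0,0],"rot":[0,0,0]},{"slide":[0,0,0],"rot":[0,0,0]}], jaw=85)

```text
time: 21.2
tool_pos: [503.2, -228.2, 51.4]
tcp_rot: [180.0, 0.0, 5.1]
force: [-0.1, 0.6, -0.3]
finger_gap: 85.0
finger_force: 0.0
```

arm_command(increments=[{"slide":[0,0,-0.2],"rot":[0,0,0]},{"slide":[0,0,-0.5],"rot":[0,0,0]},{"slide":[0,0,-0.8],"rot":[0,0,0]},{"slide":[0,0,-0.9],"rot":[0,0,0]},{"slide":[0,0,-0.9],"rot":[0,0,0]},{"slide":[0,0,-0.9],"rot":[0,0,0]},{"slide":[0,0,-0.9],"rot":[0,0,0]},{"slide":[0,0,-0.9],"rot":[0,0,0]}])

```text
time: 22.0
tool_pos: [503.2, -228.2, 203.5]
tcp_rot: [180.0, -0.1, 5.1]
force: [0.3, -0.3, 0.7]
finger_gap: 84.9
finger_force: 0.0
```

Run:
```python
from h import *
look("w7",["scanner","rest"],dict(scanner=(50,75),rest=(3,14)))
# pedal from w5
z=np.load("w5.npz"); cam={k:z[k] for k in ["mtx","R","t"]}
P=cloud(z["d"],cam,np.load("w5_pedal_pad0.npy")); 
v,u=np.nonzero(np.load("w5_pedal_pad0.npy")&(z["d"]>0)); g=z["im"][v,u].mean(1)
for nm,k in (("pad dark",g<70),("plate",g>=70)):
    q=P[k&(P[:,2]>30)]; a=cv2.minAreaRect(q[:,:2].astype(np.float32)); qq,c,n=planefit(q)
    print(nm,len(q),np.round(a[0],1),np.round(a[1],1),a[2],"plane",c.round(1),n.round(3),np.percentile(q,[1,99],axis=0).round(1).tolist())
cv2.imwrite("pics/c7.png",np.vstack([z["im"][60:300,60:340],np.load("w7.npz")["im"][60:480:1,180:460][:360]]))
```

```text
t 22.0 tcp [ 503.2 -228.2  203.5] [ 1.8e+02 -1.0e-01  5.1e+00]
scanner 0.77 [188. 318.] 15301 rect [ 507.6 -228.1] [158.4  46. ] 4.9 plane [ 507.3 -228.    58.1] [0.005 0.001 1.   ] lean 0.3 az 8.3 10744 14159
rest 0.76 [216. 348.] 9875 rect [ 497.1 -229.9] [169.4  80.2] 5.0 plane [ 500.9 -230.3    7.8] [-0.  0.  1.] lean 0.0 az 118.7 7940 8397
pad dark 4562 [547.8 202.9] [ 67.7 156.7] 63.883140563964844 plane [505.3 227.5  54.9] [ 0.335 -0.107  0.936] [[476.7, 196.4, 44.8], [534.1, 257.4, 64.6]]
plate 4934 [546.6 209.1] [ 79.5 164. ] 64.15081787109375 plane [528.4 221.2  42.6] [ 0.335 -0.106  0.936] [[468.1, 186.3, 30.3], [565.8, 265.3, 64.0]]
```

View pics/c7.png

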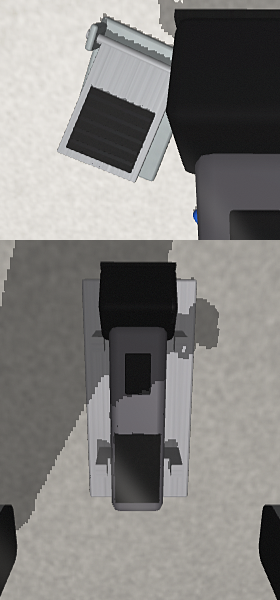

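Run:
```python
from h import *
plan([502,228,140],down(-17.5),rows=24)
```

```text
dist [ -2.3 456.6 -63.7] ang [ 0.08 -0.22 22.56]
{"slide":[0.063, -0.759, 0.105],"rot":[0.0, -0.0001, 0.0104]},
{"slide":[0.051, -0.76, 0.105],"rot":[0.0, -0.0001, 0.0104]},
{"slide":[0.038, -0.76, 0.105],"rot":[0.0, -0.0001, 0.0104]},
{"slide":[0.026, -0.761, 0.105],"rot":[0.0, -0.0001, 0.0104]},
{"slide":[0.013, -0.761, 0.105],"rot":[0.0, -0.0001, 0.0104]},
{"slide":[0.001, -0.761, 0.105],"rot":[0.0, -0.0001, 0.0104]},
{"slide":[-0.012, -0.761, 0.105],"rot":[0.0, -0.0001, 0.0104]},
{"slide":[-0.024, -0.761, 0.105],"rot":[0.0, -0.0001, 0.0104]}
--
{"slide":[-0.037, -0.76, 0.105],"rot":[0.0, -0.0001, 0.0104]},
{"slide":[-0.049, -0.76, 0.105],"rot":[0.0, -0.0001, 0.0104]},
{"slide":[-0.062, -0.759, 0.105],"rot":[0.0, -0.0001, 0.0104]},
{"slide":[-0.074, -0.758, 0.105],"rot":[0.0, -0.0001, 0.0104]},
{"slide":[-0.086, -0.756, 0.105],"rot":[0.0, -0.0001, 0.0104]},
{"slide":[-0.099, -0.755, 0.105],"rot":[0.0, -0.0001, 0.0104]},
{"slide":[-0.111, -0.753, 0.105],"rot":[0.0, -0.0001, 0.0104]},
{"slide":[-0.123, -0.751, 0.105],"rot":[0.0, -0.0001, 0.0104]}
--
{"slide":[-0.136, -0.749, 0.106],"rot":[0.0, -0.0001, 0.0104]},
{"slide":[-0.148, -0.747, 0.106],"rot":[0.0, -0.0001, 0.0104]},
{"slide":[-0.16, -0.744, 0.106],"rot":[0.0, -0.0001, 0.0104]},
{"slide":[-0.172, -0.741, 0.106],"rot":[0.0, -0.0001, 0.0104]},
{"slide":[-0.184, -0.738, 0.106],"rot":[0.0, -0.0001, 0.0104]},
{"slide":[-0.197, -0.735, 0.106],"rot":[0.0, -0.0001, 0.0104]},
{"slide":[-0.209, -0.732, 0.106],"rot":[0.0, -0.0001, 0.0104]},
{"slide":[-0.221, -0.728, 0.106],"rot":[0.0, -0.0001, 0.0104]}
--
```

arm_command(increments=[{"slide":[0.06,-0.76,0],"rot":[0,0,0.01]},{"slide":[0.05,-0.76,0],"rot":[0,0,0.01]},{"slide":[0.04,-0.76,0],"rot":[0,0,0.01]},{"slide":[0.03,-0.76,0],"rot":[0,0,0.01]},{"slide":[0.01,-0.76,0],"rot":[0,0,0.01]},{"slide":[0,-0.76,0],"rot":[0,0,0.01]},{"slide":[-0.01,-0.76,0],"rot":[0,0,0.01]},{"slide":[-0.02,-0.76,0],"rot":[0,0,0.01]}], jaw=0, grip_force=40)

```text
time: 22.95
tool_pos: [501.3, -75.2, 200.7]
tcp_rot: [180.0, 0.1, -2.2]
force: [-0.8, -0.2, -0.3]
finger_gap: -0.0
finger_force: 0.0
```

arm_command(increments=[{"slide":[-0.04,-0.76,0],"rot":[0,0,0.01]},{"slide":[-0.05,-0.76,0],"rot":[0,0,0.01]},{"slide":[-0.06,-0.76,0],"rot":[0,0,0.01]},{"slide":[-0.07,-0.76,0],"rot":[0,0,0.01]},{"slide":[-0.09,-0.76,0],"rot":[0,0,0.01]},{"slide":[-0.1,-0.76,0],"rot":[0,0,0.01]},{"slide":[-0.11,-0.75,0],"rot":[0,0,0.01]},{"slide":[-0.12,-0.75,0],"rot":[0,0,0.01]}])

```text
time: 23.75
tool_pos: [499.4, 77.0, 200.7]
tcp_rot: [180.0, 0.1, -9.4]
force: [0.2, 0.2, 0.2]
finger_gap: -0.2
finger_force: 0.0
```

arm_command(increments=[{"slide":[-0.14,-0.75,0],"rot":[0,0,0.01]},{"slide":[-0.15,-0.75,0],"rot":[0,0,0.01]},{"slide":[-0.16,-0.74,0],"rot":[0,0,0.01]},{"slide":[-0.17,-0.74,0],"rot":[0,0,0.01]},{"slide":[-0.18,-0.74,0],"rot":[0,0,0.01]},{"slide":[-0.2,-0.74,0],"rot":[0,0,0.01]},{"slide":[-0.21,-0.73,0],"rot":[0,0,0.01]},{"slide":[-0.22,-0.73,0],"rot":[0,0,0.01]}])

```text
time: 24.55
tool_pos: [496.6, 229.1, 200.6]
tcp_rot: [179.9, 0.1, -16.6]
force: [0.2, 0.1, -0.6]
finger_gap: 0.1
finger_force: 0.0
```

arm_command(increments=[{"slide":[0,0,0],"rot":[0,0,0]},{"slide":[0,0,0],"rot":[0,0,0]},{"slide":[0,0,0],"rot":[0,0,0]},{"slide":[0,0,0],"rot":[0,0,0]},{"slide":[0,0,0],"rot":[0,0,0]},{"slide":[0,0,0],"rot":[0,0,0]},{"slide":[0,0,0],"rot":[0,0,0]},{"slide":[0,0,0],"rot":[0,0,0]}])

```text
time: 25.35
tool_pos: [497.3, 228.6, 201.3]
tcp_rot: [180.0, -0.0, -16.5]
force: [-0.3, 0.5, -0.9]
finger_gap: -0.1
finger_force: 0.0
```

Run:
```python
from h import *
look("w8",["pedal_pad"],dict(pedal_pad=(25,75)))
z=np.load("w8.npz"); cam={k:z[k] for k in ["mtx","R","t"]}; m=np.load("w8_pedal_pad0.npy")&(z["d"]>0)
v,u=np.nonzero(m); g=z["im"][v,u].mean(1); P=cloud(z["d"],cam,m)
q=P[(g<70)&(P[:,2]>36)]; a=cv2.minAreaRect(q[:,:2].astype(np.float32)); print("dark",len(q),a,np.percentile(q,[1,50,99],axis=0).round(1).tolist(),planefit(q)[1:])
e=np.array([np.cos(np.radians(-17.7)),np.sin(np.radians(-17.7))]);f=np.array([-e[1],e[0]])
print("dark along/across",np.percentile(q[:,:2]@e,[1,99]).round(1),np.percentile(q[:,:2]@f,[1,99]).round(1),"all",np.percentile(P[:,:2]@e,[1,99]).round(1),"504,228 ->",np.array([504,228])@e,np.array([504,228])@f)
```

```text
t 25.35 tcp [497.3 228.6 201.3] [180.   -0.  -16.5]
pedal_pad 0.77 [196. 318.] 15682 rect [517.1 223.6] [68.1 91.5] 72.5 plane [521.9 222.   46.8] [ 0.38  -0.121  0.917] lean 23.5 az -17.6 13225 15611
pedal_pad 0.38 [ 11. 555.] few
dark 7618 ((501.63372802734375, 228.52700805664062), (68.12257385253906, 58.55788803100586), 72.30187225341797) [[475.9, 196.8, 44.9], [505.0, 227.4, 55.2], [533.9, 257.7, 64.5]] (array([505.1695863 , 227.32669659,  54.97028679]), array([ 0.3361064 , -0.10602123,  0.93583758]))
dark along/across [386.7 437.2] [342.7 397.8] all [380.5 469.3] 504,228 -> 410.8218486607957 370.43948043226476
```

View pics/w8.png

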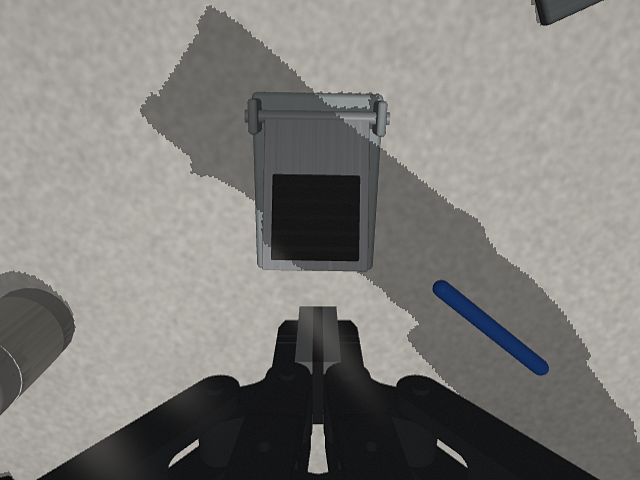

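arm_command(increments=[{"slide":[0.07,-0.01,0.5],"rot":[0,0,0.005]},{"slide":[0.07,-0.01,0.7],"rot":[0,0,0.005]},{"slide":[0.07,-0.01,0.7],"rot":[0,0,0]},{"slide":[0.06,0,0.7],"rot":[0,0,0]},{"slide":[0,0,0.7],"rot":[0,0,0]},{"slide":[0,0,0.7],"rot":[0,0,0]},{"slide":[0,0,0.4],"rot":[0,0,0]},{"slide":[0,0,0],"rot":[0,0,0]}])

```text
time: 26.25
tool_pos: [502.8, 226.9, 89.5]
tcp_rot: [179.9, 0.1, -17.4]
force: [0.4, 0.3, -1.1]
finger_gap: 0.0
finger_force: 0.0
```

arm_command(increments=[{"slide":[0,0,0.13],"rot":[0,0,0]},{"slide":[0,0,0.13],"rot":[0,0,0]},{"slide":[0,0,0.13],"rot":[0,0,0]},{"slide":[0,0,0.13],"rot":[0,0,0]},{"slide":[0,0,0.13],"rot":[0,0,0]},{"slide":[0,0,0.13],"rot":[0,0,0]},{"slide":[0,0,0.13],"rot":[0,0,0]},{"slide":[0,0,0],"rot":[0,0,0]}])

```text
time: 27.05
tool_pos: [503.5, 228.0, 68.4]
tcp_rot: [-180.0, 0.0, -17.4]
force: [-3.2, 0.5, 6.4]
finger_gap: -0.0
finger_force: 2.8
```

arm_command(increments=[{"slide":[0,0,0.04],"rot":[0,0,0]},{"slide":[0,0,0.04],"rot":[0,0,0]},{"slide":[0,0,0.04],"rot":[0,0,0]},{"slide":[0,0,0.04],"rot":[0,0,0]},{"slide":[0,0,0.04],"rot":[0,0,0]},{"slide":[0,0,0.04],"rot":[0,0,0]},{"slide":[0,0,0],"rot":[0,0,0]},{"slide":[0,0,0],"rot":[0,0,0]}])

```text
time: 27.85
tool_pos: [502.8, 228.2, 62.6]
tcp_rot: [180.0, 0.1, -17.4]
force: [-4.3, 1.0, 7.1]
finger_gap: -0.0
finger_force: 3.5
```

arm_command(increments=[{"slide":[0,0,0.03],"rot":[0,0,0]},{"slide":[0,0,0.03],"rot":[0,0,0]},{"slide":[0,0,0.03],"rot":[0,0,0]},{"slide":[0,0,0],"rot":[0,0,0]},{"slide":[0,0,0],"rot":[0,0,0]},{"slide":[0,0,0],"rot":[0,0,0]},{"slide":[0,0,0],"rot":[0,0,0]},{"slide":[0,0,0],"rot":[0,0,0]}])

```text
time: 28.65
tool_pos: [502.8, 228.2, 60.9]
tcp_rot: [180.0, 0.1, -17.4]
force: [-6.3, 1.4, 12.8]
finger_gap: 0.1
finger_force: 6.5
```

arm_command(increments=[{"slide":[0,0,0.03],"rot":[0,0,0]},{"slide":[0,0,0],"rot":[0,0,0]},{"slide":[0,0,0],"rot":[0,0,0]},{"slide":[0,0,0],"rot":[0,0,0]},{"slide":[0,0,0],"rot":[0,0,0]},{"slide":[0,0,0],"rot":[0,0,0]},{"slide":[0,0,0],"rot":[0,0,0]},{"slide":[0,0,0],"rot":[0,0,0]}])

```text
time: 29.45
tool_pos: [502.8, 228.3, 60.7]
tcp_rot: [180.0, 0.1, -17.4]
force: [-7.8, 0.4, 19.8]
finger_gap: 0.0
finger_force: 9.5
```

Hard stop: 0.2 mm travel for +7 N. Held; now let it up.

arm_command(increments=[{"slide":[0,0,0],"rot":[0,0,0]},{"slide":[0,0,0],"rot":[0,0,0]},{"slide":[0,0,0],"rot":[0,0,0]},{"slide":[0,0,0],"rot":[0,0,0]},{"slide":[0,0,-0.1],"rot":[0,0,0]},{"slide":[0,0,-0.2],"rot":[0,0,0]},{"slide":[0,0,-0.2],"rot":[0,0,0]},{"slide":[0,0,-0.2],"rot":[0,0,0]}])

```text
time: 30.25
tool_pos: [505.6, 227.2, 77.7]
tcp_rot: [-179.9, -0.2, -17.5]
force: [3.7, 0.6, 1.3]
finger_gap: 0.1
finger_force: 1.4
```

arm_command(increments=[{"slide":[0,0,-0.2],"rot":[0,0,0]},{"slide":[0,0,-0.3],"rot":[0,0,0]},{"slide":[0,0,-0.6],"rot":[0,0,0]},{"slide":[0,0,-0.8],"rot":[0,0,0]},{"slide":[0,0,-0.8],"rot":[0,0,0]},{"slide":[0,0,-0.8],"rot":[0,0,0]},{"slide":[0,0,-0.8],"rot":[0,0,0]},{"slide":[0,0,0],"rot":[0,0,0]}])

```text
time: 31.05
tool_pos: [504.9, 228.3, 187.7]
tcp_rot: [-179.8, -0.2, -17.4]
force: [-0.1, 0.2, -0.8]
finger_gap: -0.2
finger_force: 0.0
```

arm_command(increments=[{"slide":[0,0,0],"rot":[0,0,0]},{"slide":[0,0,0],"rot":[0,0,0]},{"slide":[0,0,0],"rot":[0,0,0]},{"slide":[0,0,0],"rot":[0,0,0]},{"slide":[0,0,0],"rot":[0,0,0]},{"slide":[0,0,0],"rot":[0,0,0]},{"slide":[0,0,0],"rot":[0,0,0]},{"slide":[0,0,0],"rot":[0,0,0]}])

```text
time: 31.85
tool_pos: [503.9, 227.5, 184.5]
tcp_rot: [180.0, -0.0, -17.4]
force: [-0.8, -0.8, 0.0]
finger_gap: -0.0
finger_force: 0.0
```

Run:
```python
from h import *
look("w9",["pedal_pad"],dict(pedal_pad=(25,75)))
im,d=env.snapshot("top"); cam=env.camera_model("top")
for t in ["scanner","rest","jar_a","bottle","beaker"]:
    for o in env.silhouettes(t,"top")[:2]:
        if o["score"]>.4: print(t,np.median(cloud(d,cam,o["pixels"]),0).round(),round(o["score"],2))
print(env.read_state()["force"])
```

```text
t 31.85 tcp [503.9 227.5 184.5] [180.   -0.  -17.4]
pedal_pad 0.91 [214. 318.] 17398 rect [516.9 224. ] [67.6 91.6] 72.5 plane [521.8 222.2  46.8] [ 0.381 -0.12   0.917] lean 23.6 az -17.5 14715 17331
scanner [ 520. -224.   58.] 0.79
rest [ 482. -210.    9.] 0.6
jar_a [729. 193.  35.] 0.71
jar_a [ 724. -205.   35.] 0.56
bottle [472. 467. 103.] 0.56
beaker [ 459. -447.   40.] 0.96
[-0.58542916 -0.21514578  0.15342418]
```

Everything in place; pedal is back up.

```bash
python3 -c "
from workcell import env
print(env.close_job())"
```

```text
the job is handed in; nothing more can be done
None
```

The job is handed in at about 32 s: I held the scanner on the label for over 1.6 s from about 9 cm, laid it back in its rest, pressed the pedal to its stop and let it spring back, and the bystanders had not moved.

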